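# Empty the pump-valve balls from the tilting canister and close it again

## Robot

A 6-joint arm with a two-finger parallel gripper is mounted at the origin on the work surface. World frame = base frame: x ahead of the robot, y to its left, z up, the work surface at z = 0. Lengths are in m, angles in rad, forces in N, time in s.
With the tool pointing down it reaches from about 0.375 to 0.9 m from the base axis. Payload 3.1 kg.
Tool frame: the origin (TCP) lies between the finger pads; the fingertips stand 8 mm ahead of it and the grasp point (between the pads) lies 11 mm behind it (manip.tip_extent is the distance from the TCP to the fingertips, in m); z points along the fingers, x is the direction in which the jaws open and shut, and the axes are right-handed (so a half turn about z gives the same grasp; the last joint's range is limited). The gripper opens to 85 mm and grips with 20 to 120 N. Pads are 22 mm wide; open, the fingers measure 114 mm over their backs; the gripper's body (76 mm by 85 mm) begins 54 mm behind the grasp point. The pads swing forward as they close: fully open they stand 13 mm farther back than shut.
Start: joints at [1.097, 0.527, 1.433, -0, 1.181, -0.178], TCP at [0.182, 0.598, 0.239] pointing down, gripper open.
Joint ranges: [-3.08, 3.08], [-0.75, 2.2], [0.22, 2.44], [-1.43, 4.57], [0, 2.65], [-2.85, 2.85]. Speed limits (rad/s): [2.79, 2.79, 3.14, 3.14, 3.14, 3.14].

## Interface

Orientations are given as a unit quaternion [x, y, z, w].
In Python, from station import manip gives the robot as it stands.
- The arm moves only by the tool move_arm, never from a script. Its argument "deltas" is a list that holds one entry, the list of rows, each a list of 4 numbers: the shift along the tool's x, y, z in m, then the turn about the tool's z in degrees. A call has 1 to 20 rows; each row is the pose to reach, as a shift and turn from the pose measured when the call began, along the tool's axes at that moment; what a row does not reach only later rows make up. A row lasts 1/12 s, in which the tool goes at most 41.7 mm and 7.16 degrees, less where a joint would pass 70% of its speed; a pose out of reach is approached as far as the arm can. A call with a gripper value outside its range is refused whole. "gripper" is the opening, from 0 (shut) to 1 (fully open), set as the call begins (left out, the last holds). The fingers move at their own pace and stop on an object; "squeeze" is the grip in N (left out, the last holds). Time passes only in rows, so rows that repeat a pose let the fingers close. It gives the time, the measured TCP pose, the force and the opening at its end, in the units of the state.
- manip.sense(): the state, without advancing time (a new reading comes with each control period).
- manip.snapshot(name): name is "side" or "top"; returns a dict with "img" (384x512x3 uint8, red, green, blue), "vertical_fov" (degrees; the focal length in pixels is half the picture's height over the tangent of half this angle, whatever the lens; pixels are square), "cx", "cy" (the principal point, pixels), "D" ([k1, k2, p1, p2, k3] as OpenCV has them; the pictures are not rectified), "origin" and "orientation" of the camera in the world. Camera axes: x right, y down, z forward; pixel columns grow to the right and rows downward; lengths in m; the calibration is good to about 2 mm. A picture is of the moment at which its call begins. There is no depth.
- manip.sign_off(): hands the job in, once; it reports no verdict.
The state is a dict: "t": time; "q": joint angles; "qd": joint speeds; "tau": joint torques, N m; "tcp_pos": TCP position; "tool_rot": TCP orientation; "force": force on the tool from outside, world axes, zero at the start; "ft_torque": the same for the moment, N m; "finger_gap": opening from 0.0 (shut) to 1.0 (fully open).
Only numpy, scipy, OpenCV 4.12 (cv2) and the standard library are available. Lean on these libraries where they do the work, as an engineer would, in place of code of your own. Each camera call takes 0.05 s, during which the arm holds its last target.

## Task

Unscrew the canister's cap by its crank peg one and a half turns, as far as it goes, then swing the canister over with its side lever so that all three brass valve balls roll out into the tray below. Swing the canister fully back upright and screw the cap fully down again. Keep the balls in the tray and leave the other things on the table where they are.

Things in the scene. Friction and masses are not known exactly. Their poses are not given: they have to be found in the camera images.
- stand: Dark steel stand, fixed, carrying the canister. Origin on the table below the canister's axis; z up, x = the way the canister tips, y = along the tilt axis to the lever side. Tilt axis at x 0, z 130 mm. Cheeks (36 mm long, 10 thick) at y +-81 rise to 145 mm; feet 12 mm high, 22 wide at y +-86 run from x -70 to 180; cross bar at x -58.
- canister (a joint): Tilt of the canister, rad: 0 = upright (stop), 2.1 = tipped right over towards the stand's +x (stop), mouth sloping down. Stiff hinge, 0.4 N m (some 4.5 N at the grip bar): it stays where it is left.
- lever_grip (a point): Middle of the lever's black grip bar: 14 mm diameter, 70 mm long, parallel to stand y (y 94 to 164 mm, this point 129), its sleeve spins freely. On a thin lever outside the +y cheek, 90 mm from the tilt axis, turning with the canister: at tilt t it is at stand x = 90 sin(t - 1.05), z = 130 + 90 cos(t - 1.05) mm, so it goes up and over; it can be pushed either way from above.
- cap (a joint): Turn of the cap, rad: 0 = screwed fully down on the rim, growing anticlockwise from above (unscrewing) to 9.42 (one and a half turns, stop). Captive: it rises 18.7 mm a turn along the spindle and never comes off; balls pass under it from about 7.5 rad on. Needs 0.025 N m (about 1 N at the peg), stays where it is left. May start up to a quarter turn loose.
- cap_peg (a point): Centre of the top end of the crank peg on the cap: aluminium, 14 mm diameter, standing 30 mm above the cap's flat top, 31 mm from the cap's axis; its sleeve spins freely, so it can be pushed round. It rises with the cap: 229.5 mm above the table with the cap down and canister upright, 28 mm more with the cap fully unscrewed.
- cap_hub (a point): On the cap's axis at its flat top (aluminium disc 80 mm diameter, 14 thick); 199.5 mm above the table with the cap down and canister upright, 28 more when fully unscrewed. Its frame turns with the cap: x to the peg, z along the canister's axis, away from the bottom.
- tray: Shallow loose wooden tray, 220 mm (x) by 136 mm (y), 28 mm high, walls 4 mm, 0.6 kg, lying between the stand's feet under the canister's mouth side. Origin at the centre of its underside.
- stopper: Bystander: green glass bottle stopper, 40 mm diameter, 69 mm high, standing near the stand. Origin under its centre.
- loupe: Bystander: chrome loupe, 54 mm diameter, 34 mm high, beside the tray. Origin under its centre.
- phone_stand: Bystander: black silicone phone stand, 90 x 70 mm, 93 mm high. Origin under its centre.
- pencil_case: Bystander: flat grey aluminium pencil case, 70 x 190 mm, 22 mm high. Origin under its centre.
- mouth (a point): Centre of the canister's rim, 55 mm from the tilt axis. Clear plastic jar, 76 mm outside diameter, 85 mm high. A 10 mm steel spindle on its axis (the point's z) ends in a 16 mm wide stop nut 52 mm above this point (upright: 237 mm above the table).
- ball0_center (a point): Solid brass ball, 19 mm diameter, 30 g; this point is its centre. At the start inside the canister.
- ball1_center (a point): As ball0_center.
- ball2_center (a point): As ball0_center.

How it is judged:
On the way, in this order (a step that is already met when the one before it is completed fails the run):
1. the cap is unscrewed by well over one turn (7.5 rad) while the canister stands upright (value of joint cap above 7.5 rad and value of joint canister below 0.25 rad), for 0.1 s.
2. all three balls lie in the tray (x of ball0_center in the frame of tray between -0.104 and 0.104 m and y of ball0_center in the frame of tray between -0.062 and 0.062 m and z of each of ball0_center, ball1_center, ball2_center in the frame of tray below 0.025 m and x of ball1_center in the frame of tray between -0.104 and 0.104 m and y of ball1_center in the frame of tray between -0.062 and 0.062 m and x of ball2_center in the frame of tray between -0.104 and 0.104 m and y of ball2_center in the frame of tray between -0.062 and 0.062 m), for 0.2 s.
At the end, for the whole second after the job is handed in: All three balls lie in the tray (inside its walls), the canister stands upright (tilt under 0.08 rad), the cap is screwed down to under 0.3 rad, and both are still (all of step 2 and value of joint canister below 0.08 rad and value of joint cap below 0.3 rad and velocity of joint cap below 0.1 rad/s and velocity of joint canister below 0.05 rad/s); the robot touches nothing.
It fails at once if the stopper is knocked away (moved over 30 mm) (distance of stopper from where it was at the start of the episode above 0.03 m).
It fails at once if the loupe is knocked away (moved over 30 mm) (distance of loupe from where it was at the start of the episode above 0.03 m).
It fails at once if the phone stand is knocked away (moved over 30 mm) (distance of phone_stand from where it was at the start of the episode above 0.03 m).
It fails at once if the pencil case is knocked away (moved over 30 mm) (distance of pencil_case from where it was at the start of the episode above 0.03 m).
It also fails if it takes over 72 s, if anything falls off the work surface, if the arm or the gripper's body presses on something with over 40 N, if the wrist force passes 120 N, or if a joint passes its speed limit or range.

## Working session

There is one attempt and no reset: what is moved stays moved. The work goes in short steps, Python scripts to look and compute and a tool call to move; the robot and the scene stay as the last step left them, time stands still between calls to the robot, and variables do not carry over. Pictures are saved under pics/ and viewed, and the job is handed in when it is done.

Besides the shell and the picture viewer there is one more tool, called after ">>>" as name([rows], argument=value, ...), one row to a line, values as JSON. move_arm: Moves the arm, as the interface text tells. Its arguments: {"type":"object","properties":{"deltas":{"type":"array"},"gripper":{"type":"number"},"squeeze":{"type":"number"}},"required":["deltas"]}

```bash
ls -la; mkdir -p pics; python3 - <<'E'
from station import manip
import cv2
print(manip.sense())
for n in ("side","top"):
    s=manip.snapshot(n); cv2.imwrite(f"pics/{n}0.png",s["img"][:,:,::-1])
    print(n,{k:v for k,v in s.items() if k!="img"})
E
```

```text
total 12
drwxr-xr-x  3 agent agent 4096 Dec  6 16:01 .
drwxr-xr-x 23 root  root  4096 Dec  6 16:01 ..
drwxr-xr-x  2 agent agent 4096 Dec  6 16:01 pics
{'t': 0.0, 'q': array([ 1.09747682e+00,  5.28496386e-01,  1.43391305e+00, -1.05757588e-05,
        1.18137711e+00, -1.78483819e-01]), 'qd': array([ 0.00057794,  0.00023958, -0.00042333, -0.0008114 ,  0.00156901,
        0.00180528]), 'tau': array([ 1.04452789e-03, -4.42355919e+01, -1.78028959e+01, -2.13160897e-04,
        8.29374825e-03, -8.55987878e-06]), 'tcp_pos': array([0.18125484, 0.59740887, 0.23831161]), 'tool_rot': array([ 8.03298584e-01,  5.95575505e-01, -9.80998622e-04,  4.90875186e-04]), 'force': array([-0.26288231, -0.00796902,  0.17282478]), 'ft_torque': array([-0.02470149, -0.00098224, -0.02141086]), 'finger_gap': 1.000325190994555}
side {'vertical_fov': 46.552671184052976, 'cx': 257.1988829386048, 'cy': 190.38114329119185, 'D': array([-0.00067885,  0.        ,  0.        ,  0.        ,  0.        ]), 'origin': array([ 0.06046837, -0.9041361 ,  1.12963444]), 'orientation': array([ 0.88373458, -0.25857808,  0.1053507 , -0.37556862])}
top {'vertical_fov': 49.0774148729687, 'cx': 254.10624830289018, 'cy': 198.36344099956978, 'D': array([0.04838969, 0.        , 0.        , 0.        , 0.        ]), 'origin': array([ 0.54251593, -0.06009152,  1.38864337]), 'orientation': array([ 0.71360316, -0.7002393 ,  0.01721271, -0.01179735])}
```

View pics/side0.png

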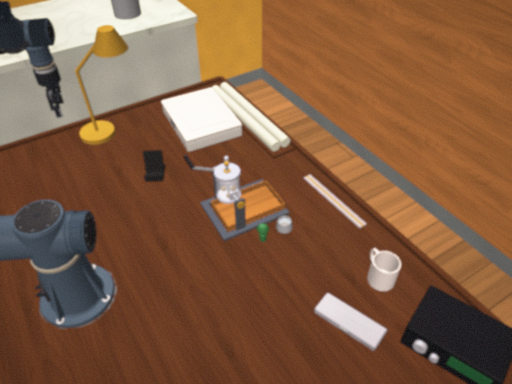

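View pics/top0.png

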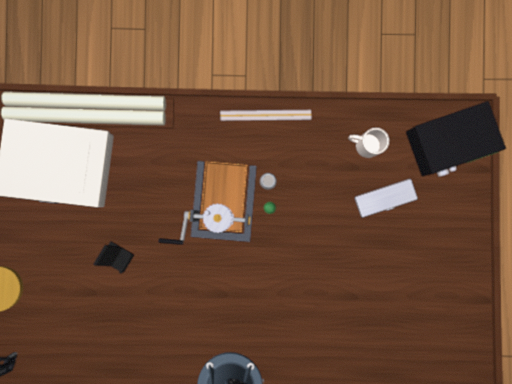

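```bash
cat > h.py <<'E'
import numpy as np, cv2
from scipy.spatial.transform import Rotation as R
def K(s):
    h=s["img"].shape[0]; f=h/2/np.tan(np.radians(s["vertical_fov"])/2)
    return np.array([[f,0,s["cx"]],[0,f,s["cy"]],[0,0,1]])
def ray(s,px):
    n=cv2.undistortPoints(np.array([[px]],float),K(s),s["D"])[0,0]
    d=R.from_quat(s["orientation"]).apply([n[0],n[1],1]); return np.array(s["origin"]),d/np.linalg.norm(d)
def onz(s,px,z):
    o,d=ray(s,px); return o+d*(z-o[2])/d[2]
def proj(s,P):
    Rm=R.from_quat(s["orientation"]).as_matrix().T
    return cv2.projectPoints(np.atleast_2d(np.array(P,float)),cv2.Rodrigues(Rm)[0],-Rm@s["origin"],K(s),s["D"])[0][:,0]
def tri(s1,p1,s2,p2):
    o1,d1=ray(s1,p1);o2,d2=ray(s2,p2)
    A=np.stack([d1,-d2],1);t=np.linalg.lstsq(A,o2-o1,rcond=None)[0]
    a=o1+d1*t[0];b=o2+d2*t[1];return (a+b)/2,np.linalg.norm(a-b)
def crop(s,x0,y0,w,h,k,name):
    c=s["img"][y0:y0+h,x0:x0+w,::-1]; cv2.imwrite("pics/"+name+".png",cv2.resize(c,None,fx=k,fy=k,interpolation=cv2.INTER_CUBIC))
E
python3 - <<'E'
from station import manip
from h import *
import pickle
t=manip.snapshot("top"); s=manip.snapshot("side")
pickle.dump((t,s),open("snap0.pkl","wb"))
crop(t,150,145,140,110,5,"top0c"); crop(s,175,140,130,110,5,"side0c")
E
```

```text
(no output)
```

View pics/top0c.png

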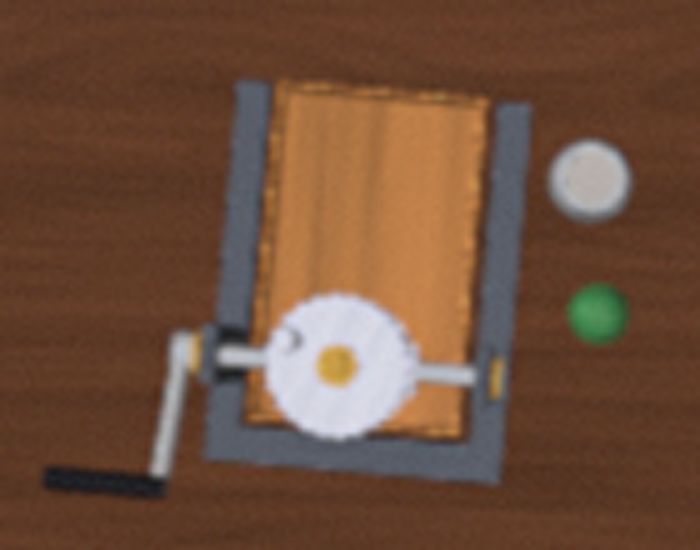

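View pics/side0c.png

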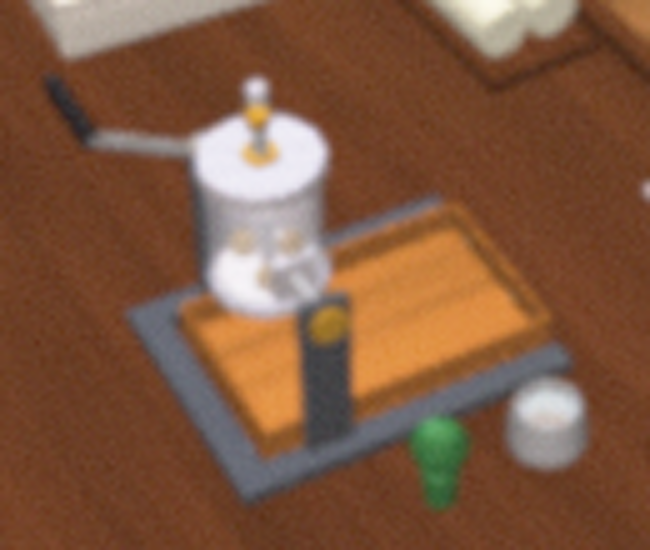

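```bash
python3 - <<'E'
from h import *
import pickle
t,s=pickle.load(open("snap0.pkl","rb"))
im=t["img"].astype(int); r,g,b=im[...,0],im[...,1],im[...,2]
sub=np.zeros(r.shape,bool); sub[195:245,155:255]=1
def cen(m):
    n,l,st,c=cv2.connectedComponentsWithStats(m.astype(np.uint8)); k=1+np.argmax(st[1:,4]); return c[k],st[k]
capreg=sub&0; 
capm=np.zeros(r.shape,bool); capm[200:236,200:235]=1
c,st=cen(capm&(b>150)); print("cap",c,st, onz(t,c,.1995))
# filled ellipse
cnt=max(cv2.findContours((capm&(b>150)).astype(np.uint8),0,2)[0],key=len); print(cv2.minEnclosingCircle(cnt), cv2.fitEllipse(cnt))
c,st=cen(capm&(r-b>60)); print("nut",c,st,onz(t,c,.237))
lv=np.zeros(r.shape,bool); lv[235:247,155:186]=1
m=lv&(r<50)&(g<45); c,st=cen(m); print("grip",c,st,onz(t,c,.1748))
ys,xs=np.where(m); rect=cv2.minAreaRect(np.stack([xs,ys],1).astype(np.float32)); print(rect)
for p in cv2.boxPoints(rect): print(onz(t,p,.1748))
# stand corners from top crop
for p in [(237,80),(531,103),(500,482),(206,459)]:
    q=((p[0]+.5)/5-.5+150,(p[1]+.5)/5-.5+145); print("stand",q,onz(t,q,.012))
for p in [(277,82),(490,98),(465,438),(247,422)]:
    q=((p[0]+.5)/5-.5+150,(p[1]+.5)/5-.5+145); print("tray",q,onz(t,q,.028))
p=(288,341);q=((p[0]+.5)/5-.5+150,(p[1]+.5)/5-.5+145); print("peg",onz(t,q,.2295))
p=(257,85);q=((p[0]+.5)/5-.5+175,(p[1]+.5)/5-.5+140); print("pegs",onz(s,q,.2295))
p=(258,115);q=((p[0]+.5)/5-.5+175,(p[1]+.5)/5-.5+140); print("nuts",onz(s,q,.237))
p=(597,313);q=((p[0]+.5)/5-.5+150,(p[1]+.5)/5-.5+145); print("stopper",onz(t,q,.05))
p=(591,180);q=((p[0]+.5)/5-.5+150,(p[1]+.5)/5-.5+145); print("loupe",onz(t,q,.034))
crop(t,195,195,45,45,14,"cap")
crop(s,205,145,45,60,10,"caps")
E
```

```text
cap [217.51771957 217.70724191] [200 204  35  29 649] [0.53483636 0.03345014 0.1995    ]
((217.0, 217.5), 17.182939529418945) ((217.44789123535156, 217.74566650390625), (27.302122116088867, 31.34320068359375), 91.66100311279297)
nut [217.86111111 204.28571429] [200 200  35  17 252] [0.57176889 0.03038923 0.237     ]
grip [170.26595745 241.06382979] [159 239  24   5  94] [0.46541833 0.1689827  0.1748    ]
((170.5, 241.0), (4.0, 23.0), 90.0)
[0.47078239 0.20123253 0.1748    ]
[0.4718612  0.13567257 0.1748    ]
[0.4604442  0.13535958 0.1748    ]
[0.45938263 0.20088877 0.1748    ]
stand (197.0, 160.6) [0.71952397 0.11952896 0.012     ]
stand (255.8, 165.2) [ 0.70828246 -0.07362792  0.012     ]
stand (249.6, 241.0) [ 0.45972691 -0.05802227  0.012     ]
stand (190.8, 236.4) [0.47129211 0.13362843 0.012     ]
tray (205.0, 161.0) [0.71670536 0.09153865 0.028     ]
tray (247.6, 164.2) [ 0.70908814 -0.04678366  0.028     ]
tray (242.6, 232.2) [ 0.48854341 -0.03492688  0.028     ]
tray (199.0, 229.0) [0.4963189  0.10566677 0.028     ]
peg [0.54799027 0.05972696 0.2295    ]
pegs [0.55217967 0.06657943 0.2295    ]
nuts [0.53438833 0.03308787 0.237     ]
stopper [ 0.57031829 -0.11776865  0.05      ]
loupe [ 0.65647975 -0.11309365  0.034     ]
```

View pics/cap.png

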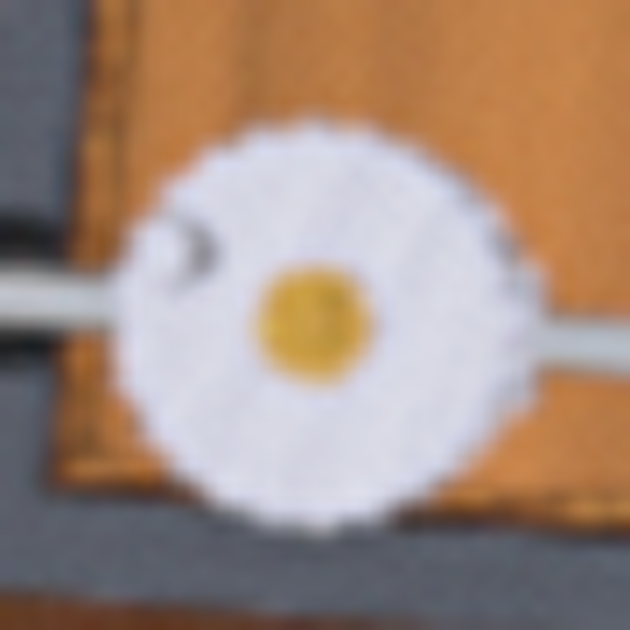

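View pics/caps.png

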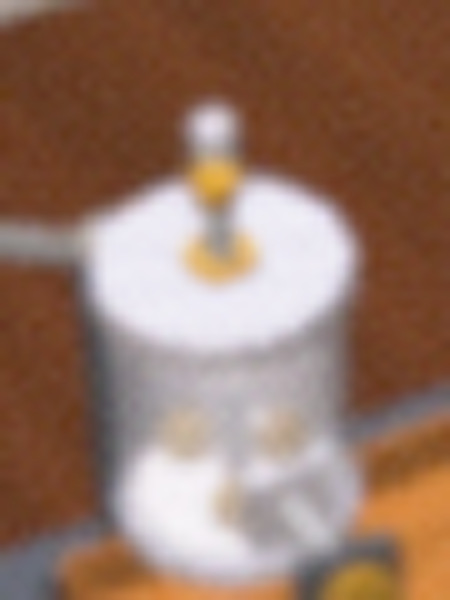

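```bash
python3 - <<'E'
from h import *
import pickle
from station import manip
t,s=pickle.load(open("snap0.pkl","rb"))
f=lambda p,x0,y0,k:((p[0]+.5)/k-.5+x0,(p[1]+.5)/k-.5+y0)
pt=f((172,248),195,195,14); ps=f((212,122),205,145,10)
nt=f((314,325),195,195,14); ns=f((214,178),205,145,10)
print("peg",tri(t,pt,s,ps)); print("nut",tri(t,nt,s,ns), onz(t,nt,.237),onz(s,ns,.234))
print("peg t",onz(t,pt,.2295),onz(t,pt,.233),"s",onz(s,ps,.2295),onz(s,ps,.233))
# cap edge top view fit
c=f((325,325),195,195,14);print("cap",onz(t,c,.1955))
cs=f((222,262),205,145,10);print("cap side",onz(s,cs,.1995))
# predicted
o=np.array([.535,.0335]);a=-.059
S=lambda x,y,z:[o[0]+x*np.cos(a)-y*np.sin(a),o[1]+x*np.sin(a)+y*np.cos(a),z]
for n,p in dict(nut=(0,0,.237),g=(-.078,.129,.175),capc=(0,0,.1995)).items(): print(n,S(*p),proj(t,S(*p)),proj(s,S(*p)))
print(manip.tip_extent)
E
```

```text
peg (array([0.54891466, 0.06057349, 0.23456935]), np.float64(0.0012301600744644178))
nut (array([0.53417832, 0.03229999, 0.23868426]), np.float64(0.0017541855341851851)) [0.53493423 0.03200745 0.237     ] [0.53591892 0.03769094 0.234     ]
peg t [0.54948253 0.06080171 0.2295    ] [0.5494615  0.06043667 0.233     ] s [0.55115567 0.0663667  0.2295    ] [0.54924773 0.06259309 0.233     ]
cap [0.53470169 0.03310551 0.1955    ]
cap side [0.53631473 0.03726388 0.1995    ]
nut [np.float64(0.535), np.float64(0.0335), 0.237] [[216.4179304  217.71589376]] [[226.30693846 162.45637226]]
g [np.float64(0.46474230474312594), np.float64(0.16687487116092078), 0.175] [[170.98516563 241.3170806 ]] [[188.80716129 162.23859655]]
capc [np.float64(0.535), np.float64(0.0335), 0.1995] [[217.50134545 217.64885551]] [[226.9789843  171.57080389]]
0.008
```

```bash
cat >> h.py <<'E'
O=np.array([.535,.033]); A=-.059; RAD=.031
def S(x,y,z): return np.array([O[0]+x*np.cos(A)-y*np.sin(A),O[1]+x*np.sin(A)+y*np.cos(A),z])
def pose():
    from station import manip
    st=manip.sense(); Rm=R.from_quat(st["tool_rot"]).as_matrix()
    return st,Rm,np.degrees(np.arctan2(Rm[1,0],Rm[0,0]))
def rows(wps,yaw0=None):
    """wps: list of (xyz,yaw deg) one per row"""
    st,Rm,y0=pose()
    if yaw0 is not None: y0=yaw0
    out=[]
    for p,y in wps:
        d=Rm.T@(np.array(p)-st["tcp_pos"]); out.append([round(float(v),3) for v in d]+[round(float(-(y-y0)),1)])
    print("[["+",".join("["+",".join("%g"%v for v in r)+"]" for r in out)+"]]")
def stat():
    st,Rm,y=pose(); print("t %.2f tcp %s yaw %.1f q6 %.2f gap %.3f F %s tz-tilt %s"%(st["t"],np.round(st["tcp_pos"],4),y,st["q"][5],st["finger_gap"],np.round(st["force"],1),np.round(Rm[:2,2],3)))
def lin(p0,y0,p1,y1,n): return [(np.array(p0)+(np.array(p1)-p0)*i/n, y0+(y1-y0)*i/n) for i in range(1,n+1)]
E
python3 - <<'E'
from h import *
stat(); st,_,y=pose()
P=np.array([.549,.0605])
a=lin(st["tcp_pos"],y,[.2,.55,.33],y-10,4)+lin([.2,.55,.33],y-10,[.549,.0605,.33],-35,16)
rows(a)
E
```

```text
t 0.20 tcp [0.1814 0.5977 0.2387] yaw 73.1 q6 -0.18 gap 0.999 F [0.6 0.8 0.1] tz-tilt [-0.001 -0.001]
[[[-0.01,0.008,-0.023,2.5],[-0.02,0.016,-0.046,5],[-0.03,0.024,-0.068,7.5],[-0.04,0.032,-0.091,10],[-0.063,0.061,-0.091,16.1],[-0.086,0.091,-0.091,22.3],[-0.109,0.121,-0.091,28.4],[-0.132,0.151,-0.091,34.5],[-0.155,0.18,-0.091,40.7],[-0.178,0.21,-0.091,46.8],[-0.201,0.24,-0.091,52.9],[-0.224,0.27,-0.091,59.1],[-0.247,0.299,-0.091,65.2],[-0.27,0.329,-0.091,71.3],[-0.293,0.359,-0.091,77.4],[-0.316,0.389,-0.091,83.6],[-0.338,0.419,-0.091,89.7],[-0.361,0.448,-0.091,95.8],[-0.384,0.478,-0.091,102],[-0.407,0.508,-0.091,108.1]]]
```

>>> move_arm([
  [[-0.01,0.008,-0.023,2.5],[-0.02,0.016,-0.046,5],[-0.03,0.024,-0.068,7.5],[-0.04,0.032,-0.091,10],[-0.063,0.061,-0.091,16],[-0.086,0.091,-0.091,22],[-0.109,0.121,-0.091,28],[-0.132,0.151,-0.091,34],[-0.155,0.18,-0.091,41],[-0.178,0.21,-0.091,47],[-0.201,0.24,-0.091,53],[-0.224,0.27,-0.091,59],[-0.247,0.299,-0.091,65],[-0.27,0.329,-0.091,71],[-0.293,0.359,-0.091,77],[-0.316,0.389,-0.091,84],[-0.338,0.419,-0.091,90],[-0.361,0.448,-0.091,96],[-0.384,0.478,-0.091,102],[-0.407,0.508,-0.091,108]],
], gripper=0.5, squeeze=20)

```text
t: 1.87
tcp_pos: [0.5498, 0.059, 0.33]
tool_rot: [0.953, -0.302, -0.0, 0.001]
force: [0.5, -0.0, -0.5]
finger_gap: 0.501
```

```bash
python3 - <<'E'
from h import *
stat(); st,_,y=pose()
rows(lin(st["tcp_pos"],y,[.549,.0605,.260],-35,4)+lin([.549,.0605,.260],-35,[.549,.0605,.217],-35,5)+[([.549,.0605,.217],-35)]*2)
E
```

```text
t 1.87 tcp [0.5498 0.059  0.33  ] yaw -35.2 q6 0.52 gap 0.501 F [ 0.5 -0.  -0.5] tz-tilt [-0.001 -0.001]
[[[-0,-0,0.018,-0.1],[-0.001,-0,0.035,-0.1],[-0.001,-0.001,0.053,-0.2],[-0.002,-0.001,0.07,-0.2],[-0.002,-0.001,0.079,-0.2],[-0.002,-0.001,0.087,-0.2],[-0.002,-0.001,0.096,-0.2],[-0.002,-0.001,0.104,-0.2],[-0.002,-0.001,0.113,-0.2],[-0.002,-0.001,0.113,-0.2],[-0.002,-0.001,0.113,-0.2]]]
```

>>> move_arm([
  [[0,0,0.018,0],[-0.001,0,0.035,0],[-0.001,-0.001,0.053,0],[-0.002,-0.001,0.07,0],[-0.002,-0.001,0.079,0],[-0.002,-0.001,0.087,0],[-0.002,-0.001,0.096,0],[-0.002,-0.001,0.104,0],[-0.002,-0.001,0.113,0],[-0.002,-0.001,0.113,0]],
])

```text
t: 2.7
tcp_pos: [0.5478, 0.061, 0.2155]
tool_rot: [0.953, -0.302, -0.002, 0.001]
force: [-0.3, 0.8, 0.4]
finger_gap: 0.502
```

```bash
python3 - <<'E'
from h import *
from station import manip
stat(); print(manip.sense()["q"])
s=manip.snapshot("side"); crop(s,195,120,60,60,10,"s1")
E
```

```text
t 2.70 tcp [0.5478 0.061  0.2155] yaw -35.2 q6 0.52 gap 0.502 F [-0.3  0.8  0.4] tz-tilt [-0.004 -0.001]
[-9.13112457e-02  4.60186231e-01  1.64210292e+00 -1.25418624e-03
  1.04297775e+00  5.23725245e-01]
```

View pics/s1.png

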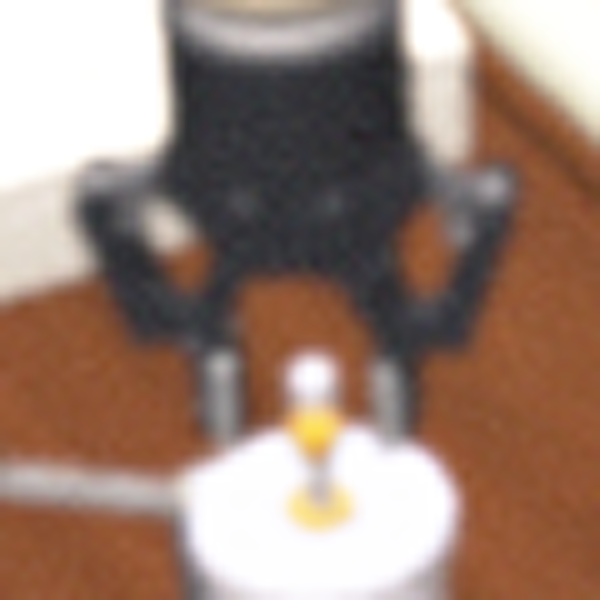

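>>> move_arm([
  [[0,0,0,0],[0,0,0,0],[0,0,0,0],[0,0,0,0],[0,0,0,0]],
], gripper=0, squeeze=20)

```text
t: 3.17
tcp_pos: [0.5486, 0.061, 0.2168]
tool_rot: [0.953, -0.302, -0.001, 0.001]
force: [0.8, 0.5, 1.2]
finger_gap: 0.153
```

```bash
cat >> h.py <<'E'
def crank(a0,a1,yw0,yw1,z0,n,slope=18.7e-3/360,yaw0=None,r=RAD):
    w=[]
    for i in range(1,n+1):
        a=a0+(a1-a0)*i/n; w.append(([O[0]+r*np.cos(np.radians(a)),O[1]+r*np.sin(np.radians(a)),z0+slope*(a-a0)],yw0+(yw1-yw0)*i/n))
    rows(w,yaw0)
def ang():
    st,_,_=pose(); d=st["tcp_pos"][:2]-O; print("ang %.1f r %.1f mm"%(np.degrees(np.arctan2(d[1],d[0])),1e3*np.hypot(*d)))
E
python3 - <<'E'
from h import *
stat(); ang()
crank(64,164,-35,56,.2155,20)
E
```

```text
t 3.17 tcp [0.5486 0.061  0.2168] yaw -35.2 q6 0.52 gap 0.153 F [0.8 0.5 1.2] tz-tilt [-0.001 -0.001]
ang 64.2 r 31.1 mm
[[[-0.003,0.001,0.001,-4.8],[-0.005,0.001,0.001,-9.3],[-0.008,0.002,0,-13.9],[-0.01,0.004,0,-18.4],[-0.012,0.005,-0,-23],[-0.015,0.007,-0,-27.5],[-0.017,0.008,-0.001,-32.1],[-0.018,0.01,-0.001,-36.6],[-0.02,0.013,-0.001,-41.2],[-0.022,0.015,-0.001,-45.7],[-0.023,0.017,-0.002,-50.3],[-0.024,0.02,-0.002,-54.8],[-0.025,0.022,-0.002,-59.4],[-0.025,0.025,-0.002,-63.9],[-0.026,0.028,-0.003,-68.5],[-0.026,0.03,-0.003,-73],[-0.026,0.033,-0.003,-77.6],[-0.026,0.036,-0.003,-82.1],[-0.025,0.038,-0.004,-86.7],[-0.024,0.041,-0.004,-91.2]]]
```

>>> move_arm([
  [[-0.003,0.001,0,-4.8],[-0.005,0.001,0,-9.3],[-0.008,0.002,-0.001,-13.9],[-0.01,0.004,-0.001,-18.4],[-0.012,0.005,-0.001,-23],[-0.015,0.007,-0.002,-27.5],[-0.017,0.008,-0.002,-32],[-0.018,0.01,-0.002,-36.6],[-0.02,0.013,-0.002,-41],[-0.022,0.015,-0.003,-45.7],[-0.023,0.017,-0.003,-50],[-0.024,0.02,-0.003,-54.8],[-0.025,0.022,-0.003,-59.4],[-0.025,0.025,-0.004,-64],[-0.026,0.028,-0.004,-68.5],[-0.026,0.03,-0.004,-73],[-0.026,0.033,-0.004,-77.6],[-0.026,0.036,-0.005,-82],[-0.025,0.038,-0.005,-86.7],[-0.024,0.041,-0.005,-91]],
])

```text
t: 4.83
tcp_pos: [0.5094, 0.0403, 0.2224]
tool_rot: [0.883, 0.469, 0.003, 0.003]
force: [7.1, -0.8, -3.8]
finger_gap: 0.147
```

```bash
python3 - <<'E'
from h import *
from station import manip
stat(); ang()
crank(164,264,56,150,pose()[0]["tcp_pos"][2],20)
s=manip.snapshot("side"); crop(s,185,120,80,80,8,"s2")
E
```

```text
t 4.83 tcp [0.5094 0.0403 0.2224] yaw 56.0 q6 -1.12 gap 0.147 F [ 7.1 -0.8 -3.8] tz-tilt [ 0.008 -0.002]
ang 164.1 r 26.7 mm
[[[-0.004,-0.003,-0,-4.7],[-0.006,-0.002,-0.001,-9.4],[-0.009,-0.001,-0.001,-14.1],[-0.011,0.001,-0.001,-18.8],[-0.013,0.003,-0.001,-23.5],[-0.015,0.005,-0.002,-28.2],[-0.016,0.007,-0.002,-32.9],[-0.018,0.009,-0.002,-37.6],[-0.019,0.011,-0.002,-42.3],[-0.02,0.014,-0.003,-47],[-0.021,0.016,-0.003,-51.7],[-0.022,0.019,-0.003,-56.4],[-0.022,0.022,-0.003,-61.1],[-0.023,0.024,-0.003,-65.8],[-0.023,0.027,-0.004,-70.5],[-0.022,0.03,-0.004,-75.2],[-0.022,0.032,-0.004,-79.9],[-0.021,0.035,-0.004,-84.6],[-0.02,0.037,-0.005,-89.3],[-0.019,0.04,-0.005,-94]]]
```

View pics/s2.png

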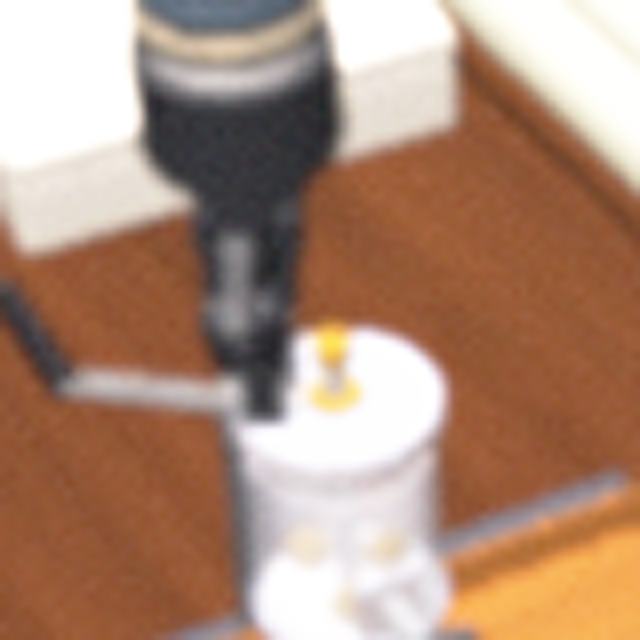

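>>> move_arm([
  [[-0.004,-0.003,0,-4.7],[-0.006,-0.002,-0.001,-9.4],[-0.009,-0.001,-0.001,-14],[-0.011,0.001,-0.001,-18.8],[-0.013,0.003,-0.001,-23.5],[-0.015,0.005,-0.002,-28],[-0.016,0.007,-0.002,-33],[-0.018,0.009,-0.002,-37.6],[-0.019,0.011,-0.002,-42.3],[-0.02,0.014,-0.003,-47],[-0.021,0.016,-0.003,-51.7],[-0.022,0.019,-0.003,-56.4],[-0.022,0.022,-0.003,-61],[-0.023,0.024,-0.003,-66],[-0.023,0.027,-0.004,-70.5],[-0.022,0.03,-0.004,-75],[-0.022,0.032,-0.004,-80],[-0.021,0.035,-0.004,-84.6],[-0.02,0.037,-0.005,-89],[-0.019,0.04,-0.005,-94]],
])

```text
t: 6.55
tcp_pos: [0.532, 0.0087, 0.2267]
tool_rot: [0.257, 0.966, 0.007, 0.003]
force: [2.8, 19.4, -3.8]
finger_gap: 0.156
```

```bash
python3 - <<'E'
from h import *
from station import manip
stat(); ang()
s=manip.snapshot("side"); crop(s,185,120,80,80,8,"s3")
E
```

```text
t 6.55 tcp [0.532  0.0087 0.2267] yaw 150.2 q6 -2.83 gap 0.156 F [ 2.8 19.4 -3.8] tz-tilt [0.008 0.011]
ang -97.1 r 24.5 mm
```

View pics/s3.png

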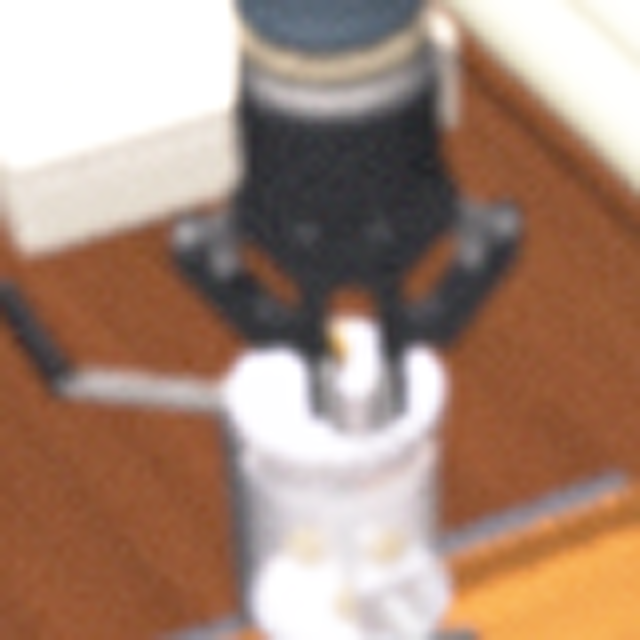

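```bash
python3 - <<'E'
import numpy as np
p=np.array([[.5486,.061],[.5094,.0403],[.532,.0087]])
A=2*(p[1:]-p[0]);b=(p[1:]**2).sum(1)-(p[0]**2).sum();c=np.linalg.solve(A,b);print(c,np.linalg.norm(p-c,axis=1))
from scipy.optimize import least_squares
yaw=np.radians([-35.2,56,150.2])
def f(v):
    C=v[:2];e=v[2];
    return [np.hypot(*(p[i]+e*np.array([np.sin(yaw[i]),-np.cos(yaw[i])])-C))-.031 for i in range(3)]
r=least_squares(f,[.535,.035,0]);print(r.x,r.fun)
E
python3 - <<'E'
import sys;sys.path.insert(0,'.')
from h import *
st,_,y=pose();p=st["tcp_pos"]
rows(lin(p,y,p,y,4))
rows(lin(p,y,p+[0,0,.045],y,4)+lin(p+[0,0,.045],y,p+[0,0,.045],y-112,16))
E
```

```text
[0.53674804 0.03597739] [0.02768754 0.02768754 0.02768754]
[ 0.53691088  0.03599456 -0.00344526] [ 9.70057368e-15  1.34555561e-13 -8.48626724e-15]
[[[0,0,0,-0],[0,0,0,-0],[0,0,0,-0],[0,0,0,-0]]]
[[[-0,0,-0.011,-0],[-0,0,-0.022,-0],[-0,0,-0.034,-0],[-0,0.001,-0.045,-0],[-0,0.001,-0.045,7],[-0,0.001,-0.045,14],[-0,0.001,-0.045,21],[-0,0.001,-0.045,28],[-0,0.001,-0.045,35],[-0,0.001,-0.045,42],[-0,0.001,-0.045,49],[-0,0.001,-0.045,56],[-0,0.001,-0.045,63],[-0,0.001,-0.045,70],[-0,0.001,-0.045,77],[-0,0.001,-0.045,84],[-0,0.001,-0.045,91],[-0,0.001,-0.045,98],[-0,0.001,-0.045,105],[-0,0.001,-0.045,112]]]
```

>>> move_arm([
  [[0,0,0,0],[0,0,0,0],[0,0,0,0]],
], gripper=0.5)

```text
t: 6.85
tcp_pos: [0.5325, 0.0084, 0.2269]
tool_rot: [0.255, 0.967, 0.006, 0.003]
force: [-0.3, 0.3, 0.8]
finger_gap: 0.498
```

>>> move_arm([
  [[0,0,-0.012,0],[0,0,-0.024,0],[0,0,-0.036,0],[0,0,-0.045,0],[0,0,-0.045,7],[0,0,-0.045,14],[0,0,-0.045,21],[0,0,-0.045,28],[0,0,-0.045,35],[0,0,-0.045,42],[0,0,-0.045,49],[0,0,-0.045,56],[0,0,-0.045,63],[0,0,-0.045,70],[0,0,-0.045,77],[0,0,-0.045,84],[0,0,-0.045,91],[0,0,-0.045,98],[0,0,-0.045,105],[0,0,-0.045,112]],
])

```text
t: 8.52
tcp_pos: [0.532, 0.0073, 0.2722]
tool_rot: [0.945, 0.326, 0.006, -0.003]
force: [0.3, -0.5, 0.5]
finger_gap: 0.496
```

```bash
sed -i 's/^O=np.array.*; A=/O=np.array([.5365,.0355]); A=/' h.py; python3 - <<'E'
from h import *
from station import manip
stat()
s=manip.snapshot("side"); crop(s,185,120,80,80,8,"s4")
E
```

```text
t 8.52 tcp [0.532  0.0073 0.2722] yaw 38.0 q6 -0.87 gap 0.496 F [ 0.3 -0.5  0.5] tz-tilt [0.009 0.01 ]
```

View pics/s4.png

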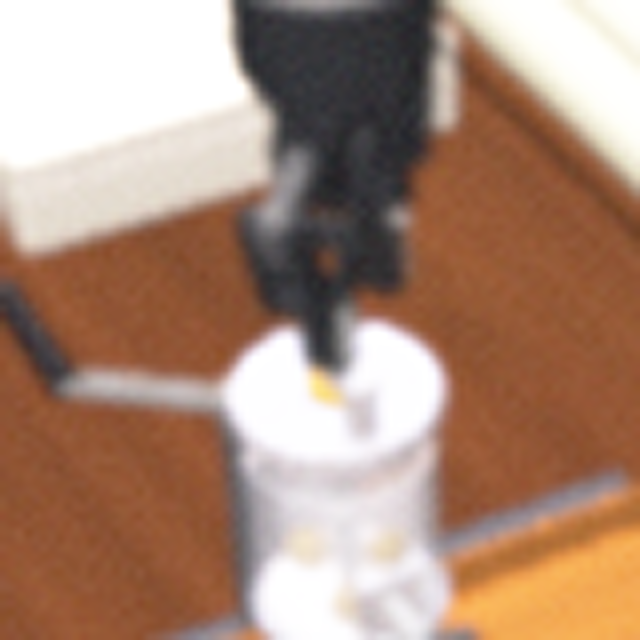

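```bash
python3 - <<'E'
from h import *
import pickle
t,s=pickle.load(open("snap0.pkl","rb"))
for z in (.24,.244): print((proj(s,[.5303,.0057,z])-[185,120]+.5)*8)
st,_,y=pose();p=st["tcp_pos"]
tgt=[.5303,.0057,.2722]
w=lin(p,y,tgt,-102,20)
rows(w)
E
```

```text
[[359.47341671 382.09923021]]
[[358.93041397 374.11446751]]
[[[-0,0,-0,7],[-0,0,-0,14],[-0,0,-0,21],[-0,0,-0,28],[-0.001,0,-0,35],[-0.001,0,-0,41.9],[-0.001,0,-0,48.9],[-0.001,0,-0,55.9],[-0.001,0,-0,62.9],[-0.001,0,-0,69.9],[-0.001,0,-0,76.9],[-0.001,0,-0,83.9],[-0.002,0,-0,90.9],[-0.002,0,-0,97.9],[-0.002,0,-0,104.9],[-0.002,0,-0,111.8],[-0.002,0,-0,118.8],[-0.002,0,-0,125.8],[-0.002,0,-0,132.8],[-0.002,0,-0,139.8]]]
```

>>> move_arm([
  [[0,0,0,7],[0,0,0,14],[0,0,0,21],[0,0,0,28],[-0.001,0,0,35],[-0.001,0,0,42],[-0.001,0,0,49],[-0.001,0,0,56],[-0.001,0,0,63],[-0.001,0,0,70],[-0.001,0,0,77],[-0.001,0,0,84],[-0.002,0,0,91],[-0.002,0,0,98],[-0.002,0,0,105],[-0.002,0,0,112],[-0.002,0,0,119],[-0.002,0,0,126],[-0.002,0,0,133],[-0.002,0,0,140]],
])

```text
t: 10.23
tcp_pos: [0.5304, 0.0055, 0.2723]
tool_rot: [-0.626, 0.779, 0.001, 0.007]
force: [-1.1, 0.4, -0.3]
finger_gap: 0.5
```

```bash
python3 - <<'E'
from h import *
stat()
st,_,y=pose();p=st["tcp_pos"]
a=[.5303,.0057,.2722];b=[.5303,.0057,.228]
w=lin(p,y,a,-150,7)+lin(a,-150,b,-150,5)
rows(w)
E
```

```text
t 10.23 tcp [0.5304 0.0055 0.2723] yaw -102.4 q6 1.58 gap 0.500 F [-1.1  0.4 -0.3] tz-tilt [0.009 0.009]
[[[-0,0,0,6.8],[-0,0,0,13.6],[-0,0,0,20.4],[-0,0,0,27.2],[-0,0,0,34],[-0,0,0,40.8],[-0,0,0,47.6],[-0,0,0.009,47.6],[0,0,0.018,47.6],[0,0,0.027,47.6],[0,0,0.035,47.6],[0,0,0.044,47.6]]]
```

>>> move_arm([
  [[0,0,0,7],[0,0,0,14],[0,0,0,21],[0,0,0,28],[0,0,0,35],[0,0,0,42],[0,0,0,49],[0,0,0,56],[0,0,0.009,57],[0,0,0.018,57],[0,0,0.027,57],[0,0,0.035,57],[0,0,0.044,57],[0,0,0.044,57]],
])

```text
t: 11.4
tcp_pos: [0.5293, 0.0062, 0.2259]
tool_rot: [-0.179, 0.984, 0.005, 0.003]
force: [0.5, 0.4, -0.2]
finger_gap: 0.504
```

```bash
python3 - <<'E'
from h import *
from station import manip
stat();ang()
s=manip.snapshot("side"); crop(s,185,120,80,80,8,"s5")
E
```

```text
t 11.40 tcp [0.5293 0.0062 0.2259] yaw -159.4 q6 2.57 gap 0.504 F [ 0.5  0.4 -0.2] tz-tilt [0.005 0.01 ]
ang -103.7 r 30.2 mm
```

View pics/s5.png

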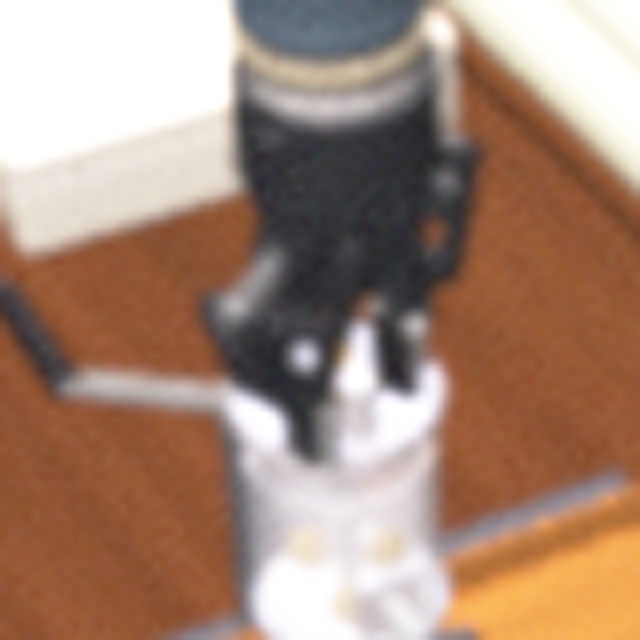

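>>> move_arm([
  [[0,0,-0.001,0],[0,0,-0.001,0],[0,0,-0.001,0],[0,0,-0.001,0]],
], gripper=0, squeeze=20)

```text
t: 11.78
tcp_pos: [0.5302, 0.0061, 0.2281]
tool_rot: [-0.179, 0.984, 0.004, 0.004]
force: [1.3, -0.2, -1.5]
finger_gap: 0.152
```

```bash
python3 - <<'E'
from h import *
stat();ang()
crank(257,367,-159.4,-159.4+120,pose()[0]["tcp_pos"][2],20,r=.0305)
E
```

```text
t 11.78 tcp [0.5302 0.0061 0.2281] yaw -159.4 q6 2.57 gap 0.152 F [ 1.3 -0.2 -1.5] tz-tilt [0.007 0.01 ]
ang -102.1 r 30.1 mm
[[[-0.002,-0.002,-0,-6],[-0.004,-0.003,-0.001,-12],[-0.007,-0.004,-0.001,-18],[-0.01,-0.005,-0.001,-24],[-0.013,-0.005,-0.001,-30],[-0.016,-0.005,-0.002,-36],[-0.019,-0.005,-0.002,-42],[-0.022,-0.005,-0.002,-48],[-0.025,-0.004,-0.002,-54],[-0.027,-0.003,-0.003,-60],[-0.03,-0.002,-0.003,-66],[-0.033,-0,-0.003,-72],[-0.035,0.001,-0.003,-78],[-0.037,0.003,-0.004,-84],[-0.039,0.005,-0.004,-90],[-0.041,0.008,-0.004,-96],[-0.043,0.01,-0.004,-102],[-0.044,0.013,-0.005,-108],[-0.045,0.015,-0.005,-114],[-0.046,0.018,-0.005,-120]]]
```

>>> move_arm([
  [[-0.002,-0.002,0,-5],[-0.004,-0.003,-0.001,-10],[-0.007,-0.004,-0.001,-15],[-0.01,-0.005,-0.001,-20],[-0.013,-0.005,-0.001,-25],[-0.016,-0.005,-0.002,-30],[-0.019,-0.005,-0.002,-35],[-0.022,-0.005,-0.002,-40],[-0.025,-0.004,-0.002,-45],[-0.027,-0.003,-0.003,-50],[-0.03,-0.002,-0.003,-55],[-0.033,0,-0.003,-60],[-0.035,0.001,-0.003,-65],[-0.037,0.003,-0.004,-70],[-0.039,0.005,-0.004,-75],[-0.041,0.008,-0.004,-80],[-0.043,0.01,-0.004,-85],[-0.044,0.013,-0.005,-90],[-0.045,0.015,-0.005,-95],[-0.046,0.018,-0.005,-100]],
])

```text
t: 13.45
tcp_pos: [0.5679, 0.0386, 0.2339]
tool_rot: [0.87, -0.493, 0.002, -0.006]
force: [0.8, -0.6, -0.9]
finger_gap: 0.152
```

```bash
python3 - <<'E'
from h import *
stat();ang()
st,_,y=pose()
crank(367,477,y,y+100,st["tcp_pos"][2],20)
E
```

```text
t 13.45 tcp [0.5679 0.0386 0.2339] yaw -59.1 q6 0.89 gap 0.152 F [ 0.8 -0.6 -0.9] tz-tilt [0.009 0.009]
ang 5.7 r 31.5 mm
[[[-0.004,-0.001,-0,-5],[-0.006,-0.002,-0.001,-10],[-0.009,-0.002,-0.001,-15],[-0.012,-0.002,-0.001,-20],[-0.015,-0.002,-0.001,-25],[-0.018,-0.002,-0.002,-30],[-0.021,-0.001,-0.002,-35],[-0.024,-0.001,-0.002,-40],[-0.027,0.001,-0.003,-45],[-0.029,0.002,-0.003,-50],[-0.032,0.004,-0.003,-55],[-0.034,0.005,-0.003,-60],[-0.036,0.008,-0.004,-65],[-0.038,0.01,-0.004,-70],[-0.04,0.012,-0.004,-75],[-0.041,0.015,-0.005,-80],[-0.042,0.018,-0.005,-85],[-0.043,0.02,-0.005,-90],[-0.044,0.023,-0.006,-95],[-0.044,0.026,-0.006,-100]]]
```

>>> move_arm([
  [[-0.004,-0.001,0,-5],[-0.006,-0.002,-0.001,-10],[-0.009,-0.002,-0.001,-15],[-0.012,-0.002,-0.001,-20],[-0.015,-0.002,-0.001,-25],[-0.018,-0.002,-0.002,-30],[-0.021,-0.001,-0.002,-35],[-0.024,-0.001,-0.002,-40],[-0.027,0.001,-0.003,-45],[-0.029,0.002,-0.003,-50],[-0.032,0.004,-0.003,-55],[-0.034,0.005,-0.003,-60],[-0.036,0.008,-0.004,-65],[-0.038,0.01,-0.004,-70],[-0.04,0.012,-0.004,-75],[-0.041,0.015,-0.005,-80],[-0.042,0.018,-0.005,-85],[-0.043,0.02,-0.005,-90],[-0.044,0.023,-0.006,-95],[-0.044,0.026,-0.006,-100]],
])

```text
t: 15.12
tcp_pos: [0.5219, 0.0643, 0.2397]
tool_rot: [0.936, 0.351, 0.006, -0.004]
force: [0.1, 5.0, 0.2]
finger_gap: 0.15
```

```bash
python3 - <<'E'
from h import *
stat();ang()
st,_,y=pose()
crank(477,552,y,y+68,st["tcp_pos"][2],20)
E
```

```text
t 15.12 tcp [0.5219 0.0643 0.2397] yaw 41.1 q6 -0.82 gap 0.150 F [0.1 5.  0.2] tz-tilt [0.008 0.011]
ang 116.8 r 32.3 mm
[[[-0.002,0.001,-0,-3.4],[-0.004,0,-0,-6.8],[-0.006,0,-0.001,-10.2],[-0.008,0,-0.001,-13.6],[-0.01,0,-0.001,-17],[-0.012,0.001,-0.001,-20.4],[-0.014,0.001,-0.002,-23.8],[-0.016,0.001,-0.002,-27.2],[-0.018,0.002,-0.002,-30.6],[-0.02,0.003,-0.002,-34],[-0.022,0.004,-0.002,-37.4],[-0.024,0.005,-0.003,-40.8],[-0.026,0.006,-0.003,-44.2],[-0.027,0.007,-0.003,-47.6],[-0.029,0.008,-0.003,-51],[-0.03,0.01,-0.004,-54.4],[-0.032,0.011,-0.004,-57.8],[-0.033,0.013,-0.004,-61.2],[-0.034,0.014,-0.004,-64.6],[-0.035,0.016,-0.004,-68]]]
```

>>> move_arm([
  [[-0.002,0,0,-3],[-0.004,0,0,-7],[-0.006,0,-0.001,-10],[-0.008,0,-0.001,-14],[-0.01,0,-0.001,-17],[-0.012,0.001,-0.001,-20],[-0.014,0.001,-0.002,-24],[-0.016,0.001,-0.002,-27],[-0.018,0.002,-0.002,-31],[-0.02,0.003,-0.002,-34]],
])

```text
t: 15.95
tcp_pos: [0.508, 0.0494, 0.2415]
tool_rot: [0.792, 0.611, 0.006, -0.003]
force: [-1.5, 1.5, 1.0]
finger_gap: 0.155
```

```bash
python3 - <<'E'
from h import *
stat();ang()
st,_,y=pose()
crank(514,574,y,y+50,st["tcp_pos"][2],16)
E
```

```text
t 15.95 tcp [0.508  0.0494 0.2415] yaw 75.3 q6 -1.45 gap 0.155 F [-1.5  1.5  1. ] tz-tilt [0.006 0.012]
ang 154.0 r 31.7 mm
[[[-0.002,0,-0,-3.1],[-0.004,0,-0,-6.2],[-0.006,0,-0.001,-9.4],[-0.008,0,-0.001,-12.5],[-0.01,0,-0.001,-15.6],[-0.012,0.001,-0.001,-18.8],[-0.014,0.001,-0.002,-21.9],[-0.016,0.002,-0.002,-25],[-0.018,0.002,-0.002,-28.1],[-0.02,0.003,-0.002,-31.2],[-0.022,0.004,-0.002,-34.4],[-0.023,0.005,-0.003,-37.5],[-0.025,0.007,-0.003,-40.6],[-0.027,0.008,-0.003,-43.8],[-0.028,0.009,-0.003,-46.9],[-0.029,0.011,-0.003,-50]]]
```

>>> move_arm([
  [[-0.002,0,0,-3],[-0.004,0,0,-6],[-0.006,0,-0.001,-9],[-0.008,0,-0.001,-12],[-0.01,0,-0.001,-16],[-0.012,0.001,-0.001,-19]],
])

```text
t: 16.45
tcp_pos: [0.5053, 0.0381, 0.2426]
tool_rot: [0.679, 0.734, 0.007, -0.003]
force: [-0.9, 6.3, 1.2]
finger_gap: 0.154
```

```bash
python3 - <<'E'
from h import *
stat();ang()
st,_,y=pose()
crank(536,596,y,y+50,st["tcp_pos"][2],16)
E
```

```text
t 16.45 tcp [0.5053 0.0381 0.2426] yaw 94.5 q6 -1.81 gap 0.154 F [-0.9  6.3  1.2] tz-tilt [0.006 0.014]
ang 175.2 r 31.3 mm
[[[-0.002,-0,-0,-3.1],[-0.005,-0,-0,-6.2],[-0.007,-0,-0.001,-9.4],[-0.009,0,-0.001,-12.5],[-0.011,0,-0.001,-15.6],[-0.013,0.001,-0.001,-18.7],[-0.014,0.001,-0.002,-21.9],[-0.016,0.002,-0.002,-25],[-0.018,0.003,-0.002,-28.1],[-0.02,0.004,-0.002,-31.2],[-0.022,0.005,-0.002,-34.4],[-0.023,0.006,-0.003,-37.5],[-0.025,0.007,-0.003,-40.6],[-0.027,0.009,-0.003,-43.7],[-0.028,0.01,-0.003,-46.9],[-0.029,0.012,-0.003,-50]]]
```

>>> move_arm([
  [[-0.002,0,0,-3],[-0.004,0,0,-6],[-0.005,0,0,-8]],
])

```text
t: 16.7
tcp_pos: [0.5052, 0.0372, 0.2426]
tool_rot: [0.626, 0.78, 0.011, -0.005]
force: [0.4, 14.6, -0.2]
finger_gap: 0.155
```

```bash
python3 - <<'E'
from h import *
stat();ang()
E
```

```text
t 16.70 tcp [0.5052 0.0372 0.2426] yaw 102.5 q6 -1.96 gap 0.155 F [ 0.4 14.6 -0.2] tz-tilt [0.005 0.023]
ang 177.0 r 31.3 mm
```

>>> move_arm([
  [[0,0,0,0],[0,0,0,0],[0,0,0,0]],
], gripper=0.5)

```text
t: 16.95
tcp_pos: [0.5055, 0.0369, 0.243]
tool_rot: [0.626, 0.78, 0.011, -0.004]
force: [0.5, 0.2, 0.0]
finger_gap: 0.498
```

```bash
python3 - <<'E'
from h import *
stat()
st,_,y=pose();p=st["tcp_pos"]; a=p+[0,0,.055]; b=S(-.078,.137,.27)
print(b)
rows(lin(p,y,a,y,4)+lin(a,y,b,-3.4,15))
E
```

```text
t 16.95 tcp [0.5055 0.0369 0.243 ] yaw 102.5 q6 -1.96 gap 0.498 F [0.5 0.2 0. ] tz-tilt [0.006 0.022]
[0.46671403 0.17686095 0.27      ]
[[[0,0,-0.014,-0],[0.001,0,-0.027,-0],[0.001,0,-0.041,-0],[0.001,0.001,-0.055,-0],[0.011,0,-0.053,7.1],[0.02,-0,-0.051,14.1],[0.03,-0.001,-0.049,21.2],[0.04,-0.001,-0.047,28.2],[0.049,-0.002,-0.045,35.3],[0.059,-0.003,-0.043,42.4],[0.069,-0.003,-0.041,49.4],[0.078,-0.004,-0.039,56.5],[0.088,-0.004,-0.036,63.5],[0.097,-0.005,-0.034,70.6],[0.107,-0.005,-0.032,77.7],[0.117,-0.006,-0.03,84.7],[0.126,-0.006,-0.028,91.8],[0.136,-0.007,-0.026,98.9],[0.146,-0.007,-0.024,105.9]]]
```

>>> move_arm([
  [[0,0,-0.014,0],[0.001,0,-0.027,0],[0.001,0,-0.041,0],[0.001,0.001,-0.055,0],[0.011,0,-0.053,7],[0.02,0,-0.051,14],[0.03,-0.001,-0.049,21],[0.04,-0.001,-0.047,28],[0.049,-0.002,-0.045,35],[0.059,-0.003,-0.043,42],[0.069,-0.003,-0.041,49],[0.078,-0.004,-0.039,56],[0.088,-0.004,-0.036,64],[0.097,-0.005,-0.034,71],[0.107,-0.005,-0.032,78],[0.117,-0.006,-0.03,85],[0.126,-0.006,-0.028,92],[0.136,-0.007,-0.026,99],[0.146,-0.007,-0.024,106]],
])

```text
t: 18.53
tcp_pos: [0.4669, 0.1773, 0.27]
tool_rot: [0.999, -0.034, 0.003, -0.011]
force: [0.6, 0.0, -0.4]
finger_gap: 0.503
```

```bash
python3 - <<'E'
from h import *
from station import manip
stat()
s=manip.snapshot("side"); t=manip.snapshot("top"); crop(s,165,110,100,100,6,"s6"); crop(t,140,180,110,80,6,"t6")
st,_,y=pose();p=st["tcp_pos"]; b=S(-.078,.137,.164)
rows(lin(p,y,b,-3.4,8))
E
```

```text
t 18.53 tcp [0.4669 0.1773 0.27  ] yaw -3.9 q6 0.18 gap 0.503 F [ 0.6  0.  -0.4] tz-tilt [0.007 0.021]
[[[-0,0,0.013,-0],[-0,0.001,0.026,-0],[-0,0.001,0.04,-0],[-0,0.002,0.053,-0],[-0,0.002,0.066,-0],[-0,0.003,0.079,-0],[-0,0.003,0.093,-0],[-0,0.003,0.106,-0]]]
```

View pics/s6.png

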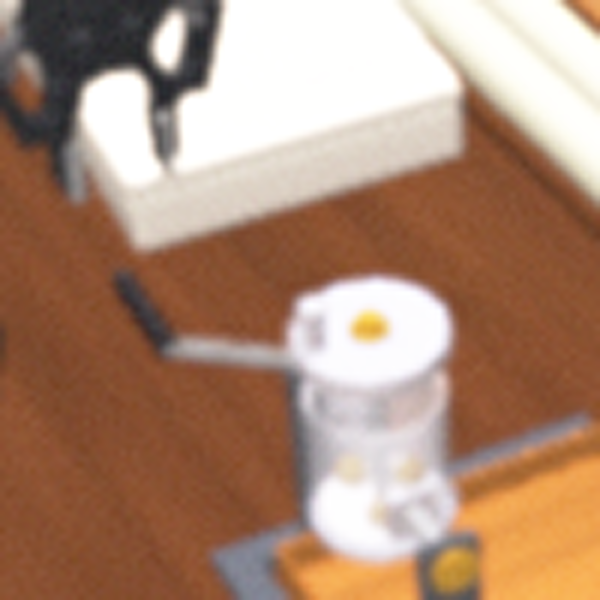

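View pics/t6.png

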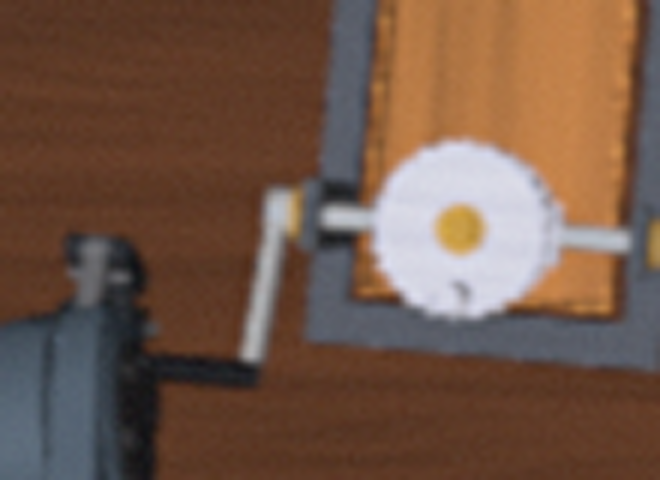

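>>> move_arm([
  [[0,0,0.013,0],[0,0.001,0.026,0],[0,0.002,0.04,0],[0,0.003,0.053,0],[0,0.003,0.066,0],[0,0.004,0.079,0],[0,0.005,0.093,0],[0,0.006,0.106,0],[0,0.006,0.106,0]],
])

```text
t: 19.38
tcp_pos: [0.4659, 0.1731, 0.1619]
tool_rot: [1.0, -0.029, 0.001, -0.01]
force: [0.1, -0.1, -0.7]
finger_gap: 0.504
```

```bash
python3 - <<'E'
from h import *
from station import manip
stat()
s=manip.snapshot("side"); crop(s,165,110,100,100,6,"s7")
E
```

```text
t 19.38 tcp [0.4659 0.1731 0.1619] yaw -3.3 q6 0.16 gap 0.504 F [ 0.1 -0.1 -0.7] tz-tilt [0.002 0.021]
```

View pics/s7.png

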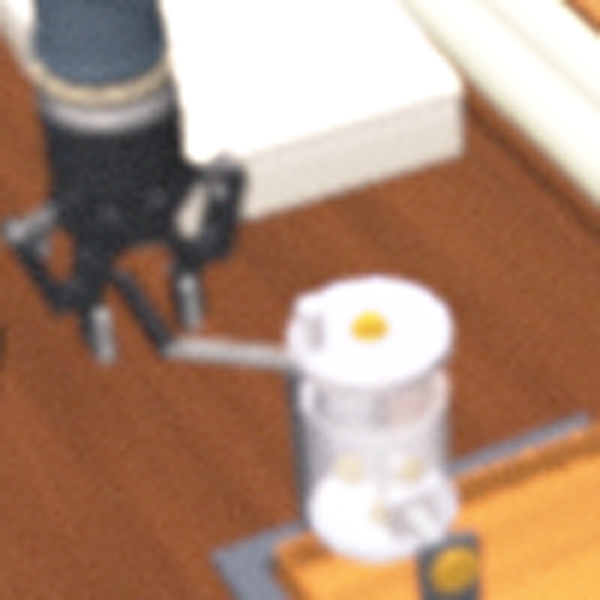

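>>> move_arm([
  [[0,0,0,0],[0,0,0,0],[0,0,0,0],[0,0,0,0],[0,0,0,0]],
], gripper=0, squeeze=25)

```text
t: 19.85
tcp_pos: [0.4675, 0.1732, 0.1638]
tool_rot: [1.0, -0.029, 0.003, -0.011]
force: [1.3, -1.9, 2.1]
finger_gap: 0.149
```

```bash
cat >> h.py <<'E'
def tilt(t0,t1,n,dx=0,dz=0):
    """relative arc: from current tcp at tilt t0"""
    st,_,y=pose();p=st["tcp_pos"]
    f=lambda t:S(.09*np.sin(t-1.05),0,.13+.09*np.cos(t-1.05))
    rows([(p+f(t0+(t1-t0)*i/n)-f(t0),y) for i in range(1,n+1)])
E
python3 - <<'E'
from h import *
stat(); print(S(-.078,.13,.164)); tilt(0,.7,14)
E
```

```text
t 19.85 tcp [0.4675 0.1732 0.1638] yaw -3.3 q6 0.16 gap 0.149 F [ 1.3 -1.9  2.1] tz-tilt [0.007 0.021]
[0.46630127 0.16987313 0.164     ]
[[[0.002,-0,-0.004,-0],[0.005,-0,-0.008,-0],[0.008,-0,-0.011,-0],[0.011,-0,-0.015,-0],[0.014,-0,-0.018,-0],[0.017,-0,-0.021,-0],[0.02,-0,-0.024,-0],[0.024,-0.001,-0.027,-0],[0.027,-0.001,-0.029,-0],[0.031,-0.001,-0.032,-0],[0.035,-0.001,-0.034,-0],[0.039,-0.001,-0.036,-0],[0.043,-0.001,-0.038,-0],[0.047,-0.001,-0.039,-0]]]
```

>>> move_arm([
  [[0.002,0,-0.004,0],[0.005,0,-0.008,0],[0.008,0,-0.011,0],[0.011,0,-0.015,0],[0.014,0,-0.018,0],[0.017,0,-0.021,0],[0.02,0,-0.024,0],[0.024,0,-0.027,0],[0.027,0,-0.029,0],[0.031,0,-0.032,0],[0.035,0,-0.034,0],[0.039,0,-0.036,0],[0.043,0,-0.038,0],[0.047,0,-0.039,0]],
])

```text
t: 21.02
tcp_pos: [0.5139, 0.17, 0.2034]
tool_rot: [1.0, -0.029, 0.002, -0.011]
force: [-3.7, 3.3, -1.1]
finger_gap: 0.153
```

```bash
python3 - <<'E'
from h import *
from station import manip
stat(); tilt(.7,1.3,14)
s=manip.snapshot("side"); crop(s,165,110,100,100,6,"s8")
E
```

```text
t 21.02 tcp [0.5139 0.17   0.2034] yaw -3.3 q6 0.15 gap 0.153 F [-3.7  3.3 -1.1] tz-tilt [0.005 0.021]
[[[0.004,-0,-0.001,-0],[0.007,-0,-0.002,-0],[0.011,-0,-0.003,-0],[0.015,-0,-0.004,-0],[0.019,-0,-0.005,-0],[0.023,-0,-0.005,-0],[0.026,-0,-0.005,-0],[0.03,-0,-0.005,-0],[0.034,-0,-0.005,-0],[0.038,-0,-0.005,-0],[0.042,-0,-0.005,-0],[0.046,-0,-0.004,-0],[0.049,0,-0.003,-0],[0.053,0,-0.002,-0]]]
```

View pics/s8.png

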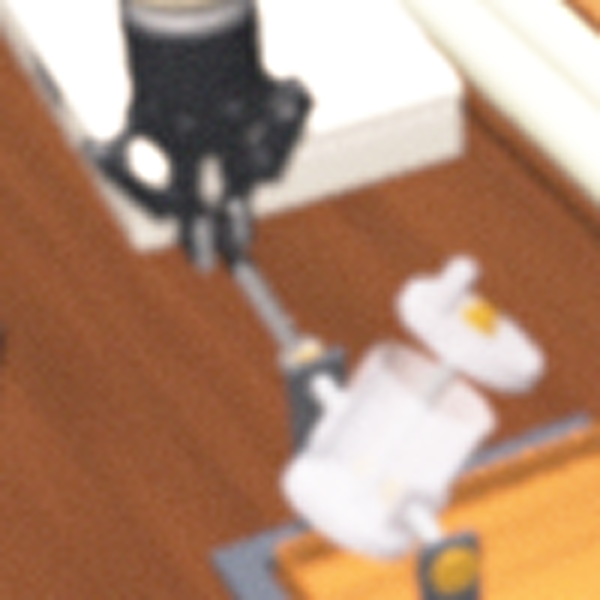

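>>> move_arm([
  [[0.004,0,-0.001,0],[0.007,0,-0.002,0],[0.011,0,-0.003,0],[0.015,0,-0.004,0],[0.019,0,-0.005,0],[0.023,0,-0.005,0],[0.026,0,-0.005,0],[0.03,0,-0.005,0],[0.034,0,-0.005,0],[0.038,0,-0.005,0],[0.042,0,-0.005,0],[0.046,0,-0.004,0],[0.049,0,-0.003,0],[0.053,0,-0.002,0]],
])

```text
t: 22.23
tcp_pos: [0.5684, 0.1664, 0.2062]
tool_rot: [1.0, -0.029, 0.003, -0.01]
force: [-3.9, -0.2, -2.5]
finger_gap: 0.151
```

```bash
python3 - <<'E'
from h import *
stat(); tilt(1.3,1.7,18)
E
```

```text
t 22.23 tcp [0.5684 0.1664 0.2062] yaw -3.3 q6 0.13 gap 0.151 F [-3.9 -0.2 -2.5] tz-tilt [0.007 0.021]
[[[0.002,0,0.001,-0],[0.004,0,0.001,-0],[0.006,0,0.002,-0],[0.008,0,0.002,-0],[0.01,0,0.003,-0],[0.011,0,0.004,-0],[0.013,0,0.005,-0],[0.015,0,0.005,-0],[0.017,0,0.006,-0],[0.019,0,0.007,-0],[0.02,0,0.008,-0],[0.022,0,0.009,-0],[0.024,0,0.01,-0],[0.026,0,0.011,-0],[0.027,0,0.012,-0],[0.029,0,0.013,-0],[0.031,0,0.015,-0],[0.032,0,0.016,-0]]]
```

>>> move_arm([
  [[0.002,0,0.001,0],[0.004,0,0.001,0],[0.006,0,0.002,0],[0.008,0,0.002,0],[0.01,0,0.003,0],[0.011,0,0.004,0],[0.013,0,0.005,0],[0.015,0,0.005,0],[0.017,0,0.006,0],[0.019,0,0.007,0],[0.02,0,0.008,0],[0.022,0,0.009,0],[0.024,0,0.01,0],[0.026,0,0.011,0],[0.027,0,0.012,0],[0.029,0,0.013,0],[0.031,0,0.015,0],[0.032,0,0.016,0]],
])

```text
t: 23.73
tcp_pos: [0.6006, 0.1643, 0.1903]
tool_rot: [1.0, -0.029, 0.003, -0.01]
force: [-4.5, -1.0, 0.0]
finger_gap: 0.155
```

```bash
python3 - <<'E'
from h import *
from station import manip
stat(); tilt(1.7,2.12,18)
s=manip.snapshot("side"); crop(s,185,130,120,110,6,"s9")
t=manip.snapshot("top"); crop(t,180,145,100,100,6,"t9")
E
```

```text
t 23.73 tcp [0.6006 0.1643 0.1903] yaw -3.3 q6 0.13 gap 0.155 F [-4.5 -1.   0. ] tz-tilt [0.007 0.02 ]
[[[0.002,0,0.001,-0],[0.003,0,0.003,-0],[0.005,0,0.004,-0],[0.006,0,0.005,-0],[0.008,0,0.007,-0],[0.009,0,0.008,-0],[0.011,0,0.01,-0],[0.012,0,0.011,-0],[0.014,0,0.013,-0],[0.015,0,0.015,-0],[0.016,0,0.016,-0],[0.018,0,0.018,-0],[0.019,0,0.02,-0],[0.02,0,0.021,-0],[0.021,0.001,0.023,-0],[0.022,0.001,0.025,-0],[0.023,0.001,0.027,-0],[0.024,0.001,0.029,-0]]]
```

View pics/s9.png

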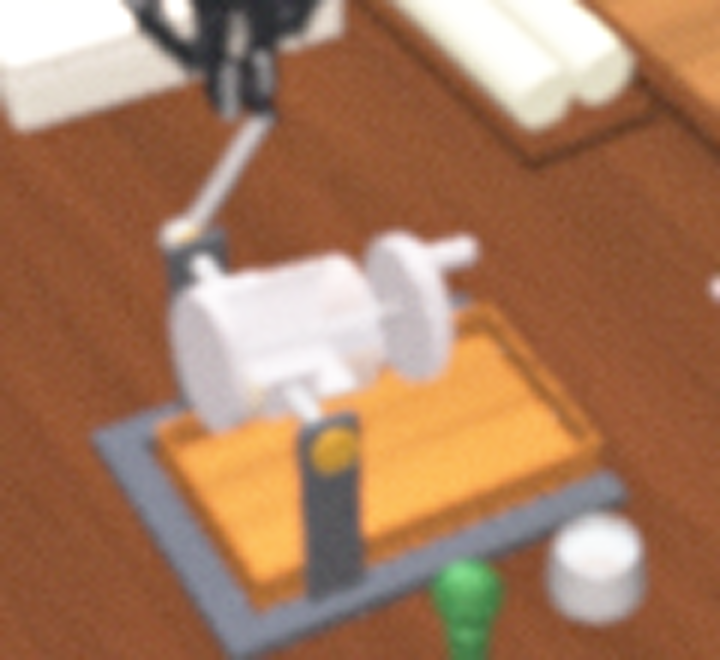

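View pics/t9.png

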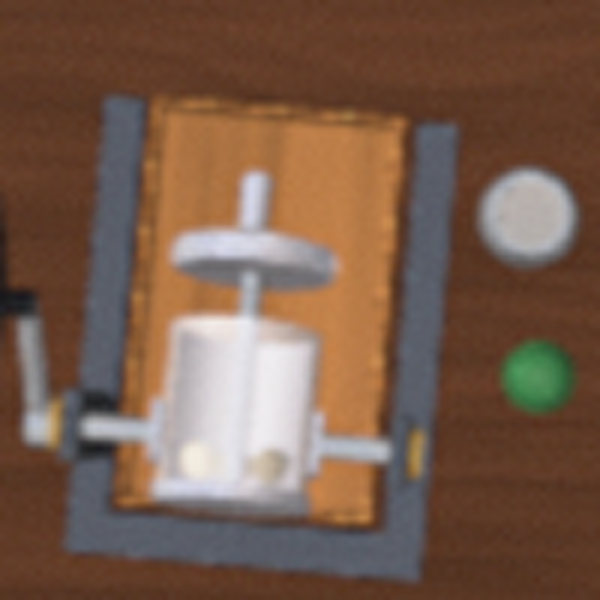

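>>> move_arm([
  [[0.001,0,0.001,0],[0.002,0,0.001,0],[0.003,0,0.002,0],[0.004,0,0.003,0],[0.005,0,0.004,0],[0.006,0,0.005,0],[0.007,0,0.006,0],[0.008,0,0.007,0],[0.009,0,0.008,0],[0.01,0,0.009,0],[0.011,0,0.01,0],[0.011,0,0.01,0],[0.011,0,0.01,0],[0.011,0,0.01,0],[0.011,0,0.01,0],[0.011,0,0.01,0]],
])

```text
t: 25.17
tcp_pos: [0.6117, 0.1636, 0.1801]
tool_rot: [1.0, -0.029, 0.003, -0.01]
force: [-4.2, -1.9, -2.6]
finger_gap: 0.152
```

```bash
python3 - <<'E'
from h import *
from station import manip
stat(); tilt(1.85,2.15,18)
s=manip.snapshot("side"); crop(s,185,130,120,110,6,"s10")
t=manip.snapshot("top"); crop(t,180,145,100,100,6,"t10")
E
```

```text
t 25.17 tcp [0.6117 0.1636 0.1801] yaw -3.3 q6 0.12 gap 0.152 F [-4.2 -1.9 -2.6] tz-tilt [0.007 0.019]
[[[0.001,0,0.001,-0],[0.002,0,0.002,-0],[0.003,0,0.003,-0],[0.004,0,0.004,-0],[0.005,0,0.006,-0],[0.006,0,0.007,-0],[0.007,0,0.008,-0],[0.008,0,0.009,-0],[0.009,0,0.01,-0],[0.009,0,0.012,-0],[0.01,0,0.013,-0],[0.011,0,0.014,-0],[0.012,0,0.015,-0],[0.013,0,0.017,-0],[0.013,0,0.018,-0],[0.014,0,0.019,-0],[0.015,0,0.021,-0],[0.016,0,0.022,-0]]]
```

View pics/t10.png

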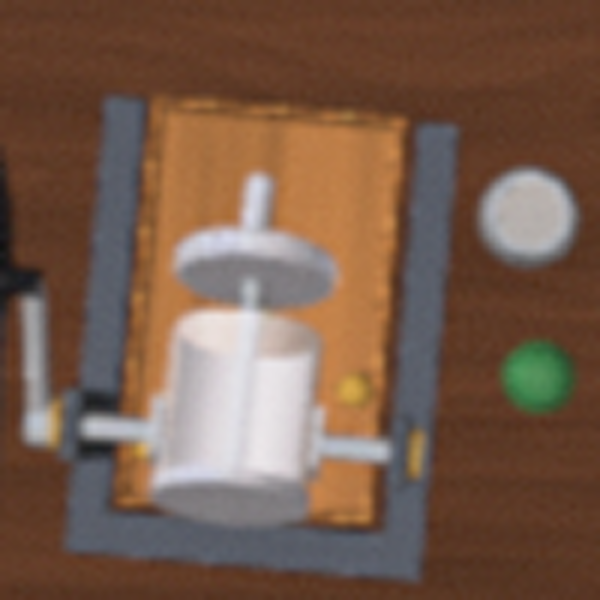

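View pics/s10.png

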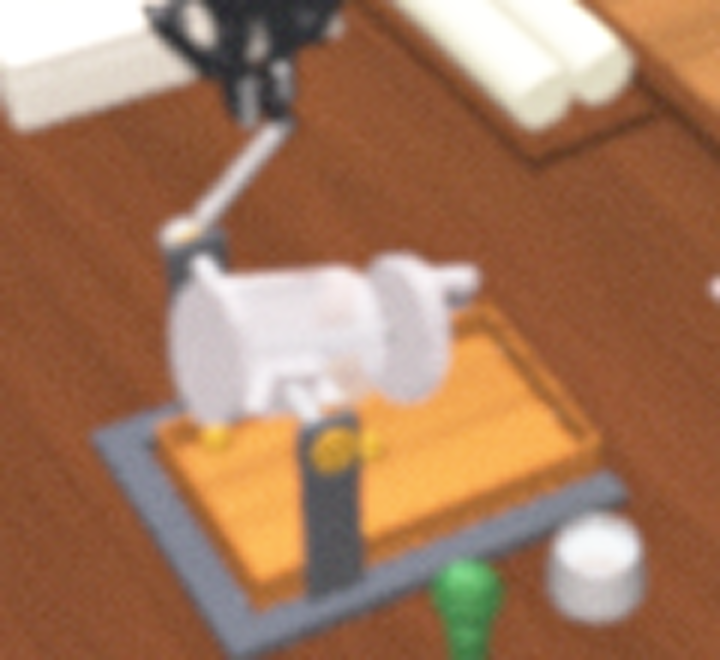

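>>> move_arm([
  [[0.001,0,0.001,0],[0.002,0,0.002,0],[0.003,0,0.003,0],[0.004,0,0.004,0],[0.005,0,0.006,0],[0.006,0,0.007,0],[0.007,0,0.008,0],[0.008,0,0.009,0],[0.009,0,0.01,0],[0.009,0,0.012,0],[0.01,0,0.013,0],[0.011,0,0.014,0],[0.012,0,0.015,0],[0.013,0,0.017,0],[0.013,0,0.017,0],[0.013,0,0.017,0]],
])

```text
t: 26.6
tcp_pos: [0.6236, 0.1628, 0.1638]
tool_rot: [1.0, -0.028, 0.002, -0.009]
force: [-8.7, -2.2, 2.2]
finger_gap: 0.155
```

```bash
python3 - <<'E'
from h import *
from station import manip
stat(); tilt(2.07,1.2,17)
s=manip.snapshot("side"); crop(s,185,130,120,110,6,"s11")
t=manip.snapshot("top"); crop(t,180,145,100,100,6,"t11")
E
```

```text
t 26.60 tcp [0.6236 0.1628 0.1638] yaw -3.3 q6 0.12 gap 0.155 F [-8.7 -2.2  2.2] tz-tilt [0.004 0.018]
[[[-0.002,-0,-0.004,-0],[-0.005,-0,-0.008,-0],[-0.008,-0,-0.011,-0],[-0.011,-0,-0.015,-0],[-0.014,-0,-0.018,-0],[-0.018,-0,-0.021,-0],[-0.021,-0,-0.024,-0],[-0.025,-0.001,-0.027,-0],[-0.029,-0.001,-0.029,-0],[-0.033,-0.001,-0.032,-0],[-0.037,-0.001,-0.034,-0],[-0.041,-0.001,-0.036,-0],[-0.045,-0.001,-0.037,-0],[-0.05,-0.001,-0.039,-0],[-0.054,-0.001,-0.04,-0],[-0.059,-0.001,-0.041,-0],[-0.063,-0.001,-0.042,-0]]]
```

View pics/t11.png

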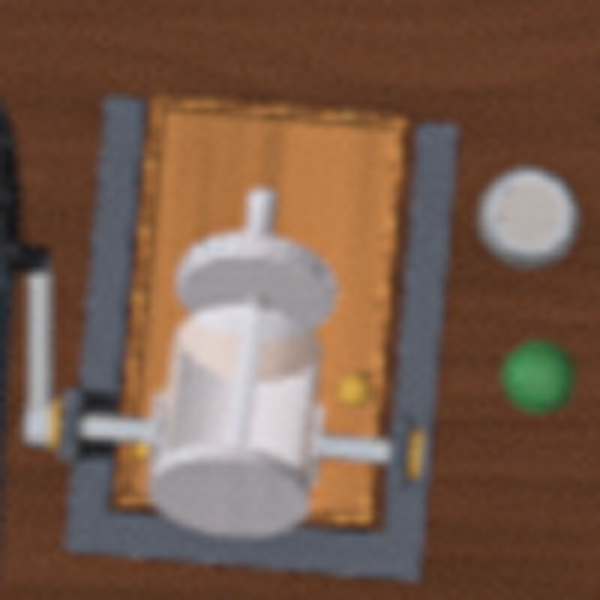

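View pics/s11.png

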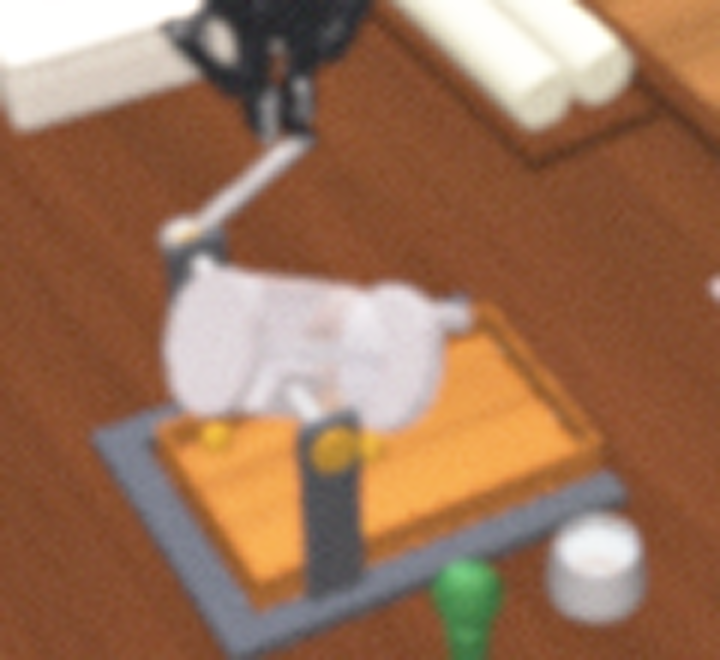

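>>> move_arm([
  [[-0.002,0,-0.004,0],[-0.005,0,-0.008,0],[-0.008,0,-0.012,0],[-0.011,0,-0.016,0],[-0.014,0,-0.019,0],[-0.018,0,-0.022,0],[-0.021,0,-0.025,0],[-0.025,0,-0.028,0],[-0.029,0,-0.03,0],[-0.033,0,-0.033,0],[-0.037,0,-0.035,0],[-0.041,0,-0.037,0],[-0.045,-0.001,-0.038,0],[-0.05,-0.001,-0.04,0],[-0.054,-0.001,-0.041,0],[-0.059,-0.001,-0.042,0],[-0.063,-0.001,-0.043,0]],
])

```text
t: 28.12
tcp_pos: [0.562, 0.1667, 0.2078]
tool_rot: [1.0, -0.028, 0.004, -0.009]
force: [4.8, 3.2, -8.3]
finger_gap: 0.152
```

```bash
python3 - <<'E'
from h import *
from station import manip
stat(); tilt(1.2,.4,16)
s=manip.snapshot("side"); crop(s,185,130,120,110,6,"s12")
t=manip.snapshot("top"); crop(t,180,145,100,100,6,"t12")
E
```

```text
t 28.12 tcp [0.562  0.1667 0.2078] yaw -3.3 q6 0.14 gap 0.152 F [ 4.8  3.2 -8.3] tz-tilt [0.009 0.019]
[[[-0.004,-0,-0.001,-0],[-0.009,-0,-0.001,-0],[-0.013,-0,-0.001,-0],[-0.018,-0,-0.001,-0],[-0.022,-0,-0.001,-0],[-0.027,-0,-0,-0],[-0.031,-0,0.001,-0],[-0.036,-0,0.002,-0],[-0.04,-0,0.003,-0],[-0.044,-0,0.004,-0],[-0.049,0,0.006,-0],[-0.053,0,0.008,-0],[-0.057,0,0.01,-0],[-0.061,0,0.012,-0],[-0.064,0,0.014,-0],[-0.068,0,0.017,-0]]]
```

View pics/t12.png

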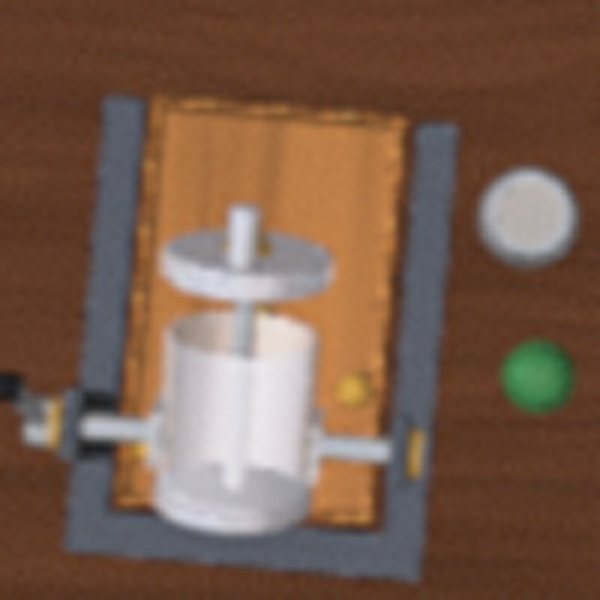

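View pics/s12.png

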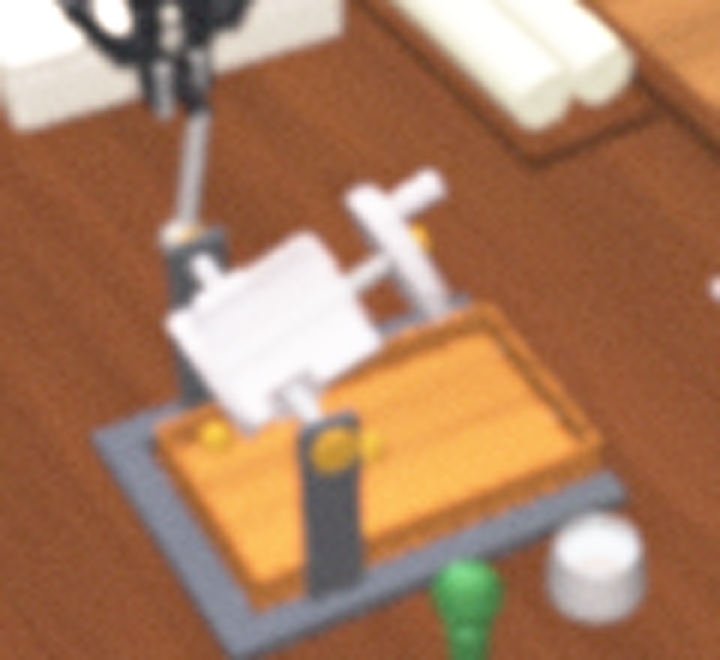

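>>> move_arm([
  [[-0.004,0,-0.001,0],[-0.009,0,-0.001,0],[-0.013,0,-0.001,0],[-0.018,0,-0.001,0],[-0.022,0,-0.001,0],[-0.027,0,0,0],[-0.031,0,0.001,0],[-0.036,0,0.002,0],[-0.04,0,0.003,0],[-0.044,0,0.004,0],[-0.049,0,0.006,0],[-0.053,0,0.008,0],[-0.057,0,0.01,0],[-0.061,0,0.012,0],[-0.064,0,0.014,0],[-0.068,0,0.017,0]],
])

```text
t: 29.55
tcp_pos: [0.496, 0.1713, 0.1939]
tool_rot: [1.0, -0.029, 0.007, -0.01]
force: [-0.6, 3.5, 9.5]
finger_gap: 0.151
```

```bash
python3 - <<'E'
from h import *
stat(); tilt(.4,-.04,10)
E
```

```text
t 29.55 tcp [0.496  0.1713 0.1939] yaw -3.3 q6 0.15 gap 0.151 F [-0.6  3.5  9.5] tz-tilt [0.015 0.02 ]
[[[-0.003,0,0.002,-0],[-0.006,0,0.005,-0],[-0.009,0,0.008,-0],[-0.012,0,0.01,-0],[-0.015,0,0.013,-0],[-0.017,0,0.016,-0],[-0.019,0,0.02,-0],[-0.022,0,0.023,-0],[-0.024,0,0.026,-0],[-0.026,0.001,0.03,-0]]]
```

>>> move_arm([
  [[-0.003,0,0.002,0],[-0.006,0,0.005,0],[-0.009,0,0.008,0],[-0.012,0,0.01,0],[-0.015,0,0.013,0],[-0.018,0,0.016,0],[-0.021,0,0.02,0],[-0.024,0,0.023,0],[-0.026,0,0.027,0],[-0.028,0,0.03,0],[-0.03,0,0.033,0],[-0.03,0,0.033,0]],
])

```text
t: 30.55
tcp_pos: [0.4677, 0.1732, 0.1634]
tool_rot: [1.0, -0.028, 0.009, -0.01]
force: [-1.7, 0.4, 16.0]
finger_gap: 0.151
```

```bash
python3 - <<'E'
from h import *
stat()
E
```

```text
t 30.55 tcp [0.4677 0.1732 0.1634] yaw -3.2 q6 0.16 gap 0.151 F [-1.7  0.4 16. ] tz-tilt [0.018 0.019]
```

>>> move_arm([
  [[0,0,0,0],[0,0,0,0],[0,0,0,0]],
], gripper=0.5)

```text
t: 30.8
tcp_pos: [0.4671, 0.1728, 0.1635]
tool_rot: [1.0, -0.028, 0.008, -0.009]
force: [0.6, -0.5, -0.3]
finger_gap: 0.498
```

```bash
python3 - <<'E'
from h import *
stat()
st,_,y=pose();p=st["tcp_pos"]; a=p+[0,0,.05];b=p+[0,0,.09]; c=np.array([.5055,.0373,.30])
rows(lin(p,y,a,y,4)+lin(a,y,b,y,2)+lin(b,y,c,y+98,14))
E
```

```text
t 30.80 tcp [0.4671 0.1728 0.1635] yaw -3.2 q6 0.16 gap 0.498 F [ 0.6 -0.5 -0.3] tz-tilt [0.017 0.018]
[[[0,-0,-0.012,-0],[0,-0,-0.025,-0],[0.001,-0.001,-0.037,-0],[0.001,-0.001,-0.05,-0],[0.001,-0.001,-0.07,-0],[0.001,-0.002,-0.09,-0],[0.005,0.008,-0.093,-7],[0.008,0.017,-0.097,-14],[0.011,0.027,-0.1,-21],[0.015,0.036,-0.104,-28],[0.018,0.046,-0.107,-35],[0.021,0.055,-0.111,-42],[0.025,0.064,-0.114,-49],[0.028,0.074,-0.118,-56],[0.031,0.083,-0.121,-63],[0.035,0.093,-0.124,-70],[0.038,0.102,-0.128,-77],[0.041,0.112,-0.131,-84],[0.045,0.121,-0.135,-91],[0.048,0.131,-0.138,-98]]]
```

>>> move_arm([
  [[0,0,-0.012,0],[0,0,-0.025,0],[0.001,-0.001,-0.037,0],[0.001,-0.001,-0.05,0],[0.001,-0.001,-0.07,0],[0.001,-0.002,-0.09,0],[0.005,0.008,-0.093,-7],[0.008,0.017,-0.097,-14],[0.011,0.027,-0.1,-21],[0.015,0.036,-0.104,-28],[0.018,0.046,-0.107,-35],[0.021,0.055,-0.111,-42],[0.025,0.064,-0.114,-49],[0.028,0.074,-0.118,-56],[0.031,0.083,-0.121,-63],[0.035,0.093,-0.124,-70],[0.038,0.102,-0.128,-77],[0.041,0.112,-0.131,-84],[0.045,0.121,-0.135,-91],[0.048,0.131,-0.138,-98]],
])

```text
t: 32.47
tcp_pos: [0.5047, 0.0363, 0.2992]
tool_rot: [0.675, 0.738, 0.012, -0.001]
force: [0.9, 0.4, -0.1]
finger_gap: 0.499
```

```bash
python3 - <<'E'
from h import *
from station import manip
stat()
s=manip.snapshot("side"); crop(s,185,130,120,110,6,"s13")
t=manip.snapshot("top"); crop(t,150,145,130,110,6,"t13")
st,_,y=pose();p=st["tcp_pos"]; a=np.array([.5055,.0373,.26]);c=np.array([.5055,.0373,.2425])
rows(lin(p,y,a,y+18,4)+lin(a,y+18,c,y+18,3))
E
```

```text
t 32.47 tcp [0.5047 0.0363 0.2992] yaw 95.2 q6 -1.83 gap 0.499 F [ 0.9  0.4 -0.1] tz-tilt [0.015 0.018]
[[[0,-0,0.01,-4.5],[0.001,-0,0.02,-9],[0.001,-0,0.03,-13.5],[0.001,-0.001,0.04,-18],[0.001,-0.001,0.045,-18],[0.001,-0.001,0.051,-18],[0.001,-0.001,0.057,-18]]]
```

View pics/t13.png

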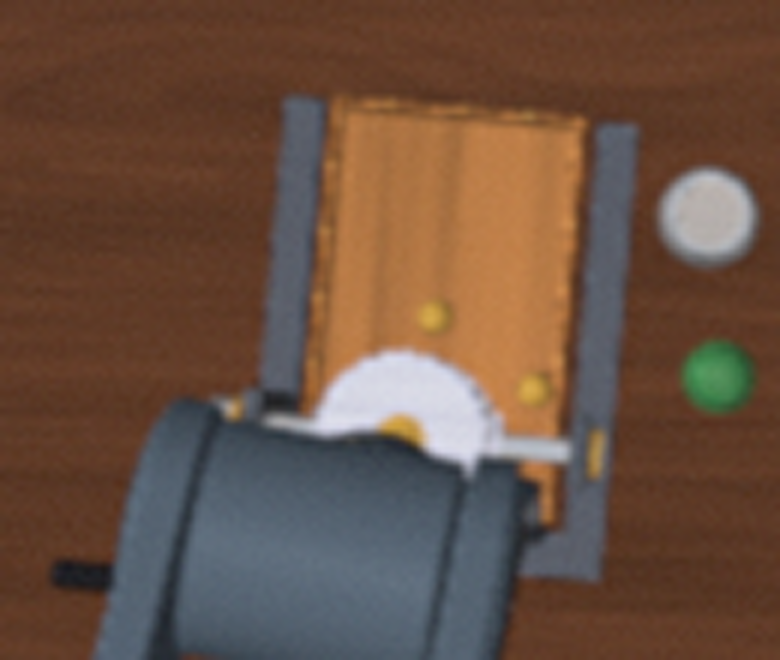

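View pics/s13.png

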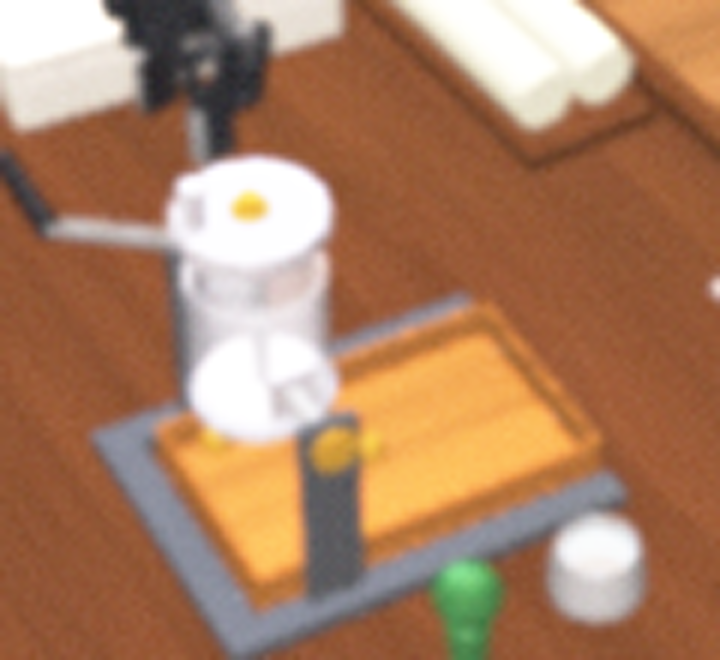

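>>> move_arm([
  [[0,0,0.01,-5],[0,0,0.02,-9],[0.001,0,0.03,-14],[0.001,0,0.04,-18],[0.001,0,0.046,-20],[0.001,0,0.052,-20],[0.001,0,0.057,-20],[0.001,0,0.057,-20]],
])

```text
t: 33.23
tcp_pos: [0.5053, 0.038, 0.2413]
tool_rot: [0.54, 0.841, 0.011, 0.001]
force: [0.3, -0.3, 0.4]
finger_gap: 0.5
```

```bash
python3 - <<'E'
from h import *
from station import manip
stat();ang()
s=manip.snapshot("side"); crop(s,185,120,80,80,8,"s14")
E
```

```text
t 33.23 tcp [0.5053 0.038  0.2413] yaw 114.6 q6 -2.17 gap 0.500 F [ 0.3 -0.3  0.4] tz-tilt [0.013 0.018]
ang 175.5 r 31.3 mm
```

View pics/s14.png

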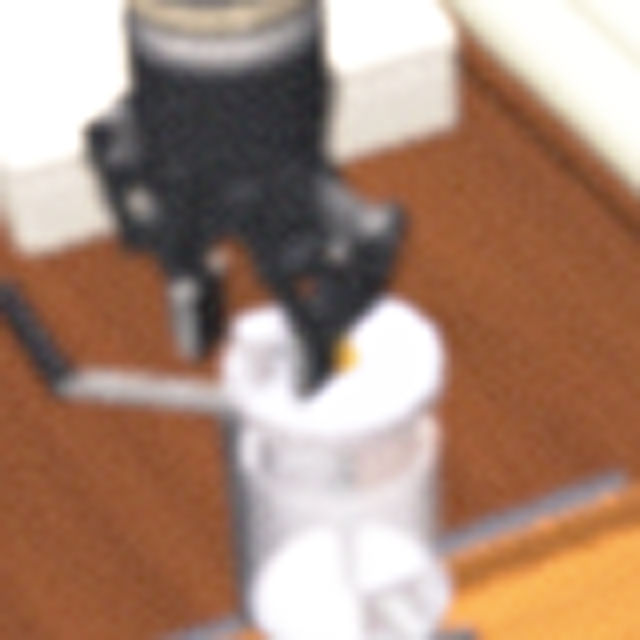

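Peg sits between the fingers. Close and start screwing down.

>>> move_arm([
  [[0,0,-0.001,0],[0,0,-0.001,0],[0,0,-0.001,0],[0,0,-0.001,0]],
], gripper=0, squeeze=20)

```text
t: 33.62
tcp_pos: [0.5058, 0.0385, 0.2435]
tool_rot: [0.54, 0.841, 0.012, 0.001]
force: [-0.3, 3.8, 2.9]
finger_gap: 0.152
```

```bash
python3 - <<'E'
from h import *
stat();ang()
st,_,y=pose()
crank(175,75,y,y-98,st["tcp_pos"][2],20)
E
```

```text
t 33.62 tcp [0.5058 0.0385 0.2435] yaw 114.6 q6 -2.17 gap 0.152 F [-0.3  3.8  2.9] tz-tilt [0.015 0.019]
ang 174.5 r 30.9 mm
[[[0.002,0.001,0,4.9],[0.004,0.003,0.001,9.8],[0.006,0.005,0.001,14.7],[0.008,0.007,0.001,19.6],[0.01,0.009,0.002,24.5],[0.011,0.011,0.002,29.4],[0.012,0.013,0.002,34.3],[0.014,0.016,0.003,39.2],[0.014,0.018,0.003,44.1],[0.015,0.021,0.003,49],[0.015,0.024,0.004,53.9],[0.015,0.026,0.004,58.8],[0.015,0.029,0.004,63.7],[0.015,0.032,0.004,68.6],[0.014,0.034,0.005,73.5],[0.014,0.037,0.005,78.4],[0.013,0.039,0.005,83.3],[0.011,0.042,0.006,88.2],[0.01,0.044,0.006,93.1],[0.008,0.046,0.006,98]]]
```

>>> move_arm([
  [[0.002,0.001,0,5],[0.004,0.003,0,10],[0.006,0.005,0.001,15],[0.008,0.007,0.001,20],[0.01,0.009,0.001,25],[0.011,0.011,0.002,29],[0.012,0.013,0.002,34],[0.014,0.016,0.002,39],[0.014,0.018,0.002,44],[0.015,0.021,0.003,49],[0.015,0.024,0.003,54],[0.015,0.026,0.003,59],[0.015,0.029,0.003,64],[0.015,0.032,0.004,69],[0.014,0.034,0.004,74],[0.014,0.037,0.004,78],[0.013,0.039,0.004,83],[0.011,0.042,0.005,88],[0.01,0.044,0.005,93],[0.008,0.046,0.005,98]],
])

```text
t: 35.28
tcp_pos: [0.5437, 0.0663, 0.2391]
tool_rot: [0.99, 0.142, 0.008, -0.01]
force: [0.2, 5.9, -3.0]
finger_gap: 0.15
```

```bash
python3 - <<'E'
from h import *
stat();ang()
st,_,y=pose()
crank(75,-25,y,y-98,st["tcp_pos"][2],20)
E
```

```text
t 35.28 tcp [0.5437 0.0663 0.2391] yaw 16.3 q6 -0.39 gap 0.150 F [ 0.2  5.9 -3. ] tz-tilt [0.014 0.022]
ang 76.9 r 31.7 mm
[[[0.003,0.003,0,4.9],[0.005,0.004,0.001,9.8],[0.007,0.006,0.001,14.7],[0.009,0.008,0.001,19.6],[0.01,0.01,0.001,24.5],[0.012,0.013,0.002,29.4],[0.013,0.015,0.002,34.3],[0.014,0.018,0.002,39.2],[0.015,0.02,0.002,44.1],[0.015,0.023,0.002,49],[0.015,0.026,0.003,53.9],[0.015,0.028,0.003,58.8],[0.015,0.031,0.003,63.7],[0.015,0.034,0.003,68.6],[0.014,0.036,0.004,73.5],[0.013,0.039,0.004,78.4],[0.012,0.041,0.004,83.3],[0.011,0.044,0.004,88.2],[0.009,0.046,0.004,93.1],[0.008,0.048,0.005,98]]]
```

>>> move_arm([
  [[0.002,0.002,0,5],[0.004,0.004,0.001,10],[0.006,0.006,0.001,15],[0.009,0.008,0.001,20],[0.01,0.01,0.001,25],[0.012,0.013,0.002,29],[0.013,0.015,0.002,34],[0.014,0.018,0.002,39],[0.015,0.02,0.002,44],[0.015,0.023,0.003,49],[0.015,0.026,0.003,54],[0.015,0.028,0.003,59],[0.015,0.031,0.003,64],[0.015,0.034,0.004,69],[0.014,0.036,0.004,74],[0.013,0.039,0.004,78],[0.012,0.041,0.004,83],[0.011,0.044,0.005,88],[0.009,0.046,0.005,93],[0.008,0.048,0.005,98]],
])

```text
t: 36.95
tcp_pos: [0.5643, 0.0224, 0.2332]
tool_rot: [0.755, -0.656, -0.002, -0.012]
force: [-0.5, 2.3, -0.7]
finger_gap: 0.151
```

```bash
python3 - <<'E'
from h import *
stat();ang()
st,_,y=pose()
crank(-25,-105,y,y-78,st["tcp_pos"][2],16)
E
```

```text
t 36.95 tcp [0.5643 0.0224 0.2332] yaw -81.9 q6 1.25 gap 0.151 F [-0.5  2.3 -0.7] tz-tilt [0.012 0.021]
ang -25.2 r 30.7 mm
[[[0.002,0.001,0,4.9],[0.004,0.003,0,9.8],[0.006,0.005,0.001,14.6],[0.008,0.007,0.001,19.5],[0.01,0.009,0.001,24.4],[0.011,0.012,0.001,29.3],[0.012,0.014,0.001,34.1],[0.013,0.017,0.002,39],[0.014,0.019,0.002,43.9],[0.014,0.022,0.002,48.8],[0.014,0.025,0.002,53.6],[0.014,0.027,0.002,58.5],[0.014,0.03,0.003,63.4],[0.013,0.033,0.003,68.3],[0.013,0.035,0.003,73.1],[0.012,0.038,0.003,78]]]
```

>>> move_arm([
  [[0.002,0.001,0,5],[0.004,0.003,0.001,10],[0.006,0.005,0.001,15],[0.008,0.007,0.001,20],[0.01,0.009,0.001,24],[0.011,0.012,0.002,29],[0.012,0.014,0.002,34],[0.013,0.017,0.002,39],[0.014,0.019,0.002,44],[0.014,0.022,0.003,49],[0.014,0.025,0.003,54],[0.014,0.027,0.003,59],[0.014,0.03,0.003,63],[0.013,0.033,0.004,68],[0.013,0.035,0.004,73],[0.012,0.038,0.004,78]],
])

```text
t: 38.28
tcp_pos: [0.5292, 0.0063, 0.2288]
tool_rot: [-0.171, 0.985, 0.01, 0.009]
force: [1.6, 4.8, -0.1]
finger_gap: 0.148
```

>>> move_arm([
  [[0,0,0,0],[0,0,0,0],[0,0,0,0]],
], gripper=0.5)

```text
t: 38.53
tcp_pos: [0.5294, 0.0058, 0.229]
tool_rot: [-0.172, 0.985, 0.01, 0.009]
force: [0.5, 0.6, -0.4]
finger_gap: 0.502
```

```bash
python3 - <<'E'
from h import *
stat();ang()
E
```

```text
t 38.53 tcp [0.5294 0.0058 0.229 ] yaw -160.2 q6 2.57 gap 0.502 F [ 0.5  0.6 -0.4] tz-tilt [0.015 0.022]
ang -103.4 r 30.5 mm
```

>>> move_arm([
  [[0,0,-0.012,0],[0,0,-0.024,0],[0,0,-0.036,0],[0,0,-0.045,0],[0,0,-0.045,-7],[0,0,-0.045,-14],[0,0,-0.045,-21],[0,0,-0.045,-28],[0,0,-0.045,-35],[0,0,-0.045,-42],[0,0,-0.045,-49],[0,0,-0.045,-56],[0,0,-0.045,-63],[0,0,-0.045,-70],[0,0,-0.045,-77],[0,0,-0.045,-84],[0,0,-0.045,-91],[0,0,-0.045,-98],[0,0,-0.045,-105],[0,0,-0.045,-112]],
])

```text
t: 40.2
tcp_pos: [0.5288, 0.0045, 0.2739]
tool_rot: [0.914, -0.405, 0.002, -0.013]
force: [-0.6, -0.7, 0.8]
finger_gap: 0.502
```

>>> move_arm([
  [[0,0,0,-7],[0,0,0,-14],[0,0,0,-21],[0,0,0,-28],[0,0,0,-35],[0,0,0,-42],[0,0,0,-49],[0,0,0,-56],[0,0,0,-63],[0,0,0,-70],[0,0,0,-77],[0,0,0,-84],[0,0,0,-91],[0,0,0,-98],[0,0,0,-105],[0,0,0,-112],[0,0,0,-119],[0,0,0,-126],[0,0,0,-133],[0,0,0,-140]],
])

```text
t: 41.87
tcp_pos: [0.5289, 0.0042, 0.274]
tool_rot: [0.69, 0.723, 0.013, -0.002]
force: [-0.1, 0.8, 0.2]
finger_gap: 0.494
```

```bash
python3 - <<'E'
from h import *
from station import manip
stat();ang()
s=manip.snapshot("side"); crop(s,185,120,80,80,8,"s15")
st,_,y=pose();p=st["tcp_pos"]; a=np.array([.5294,.0058,.27]);c=np.array([.5294,.0058,.228])
print(y)
rows(lin(p,y,a,143,8)+lin(a,143,c,143,5))
E
```

```text
t 41.87 tcp [0.5289 0.0042 0.274 ] yaw 92.7 q6 -1.85 gap 0.494 F [-0.1  0.8  0.2] tz-tilt [0.015 0.021]
ang -103.6 r 32.2 mm
92.86946667121954
[[[0,0,0,-6.3],[0,0,0.001,-12.5],[0.001,0,0.001,-18.8],[0.001,0,0.002,-25.1],[0.001,0,0.002,-31.3],[0.001,0,0.003,-37.6],[0.001,0,0.003,-43.9],[0.001,0.001,0.004,-50.1],[0.001,0,0.012,-50.1],[0.001,0,0.021,-50.1],[0.001,0,0.029,-50.1],[0.001,0,0.038,-50.1],[0.001,-0,0.046,-50.1]]]
```

View pics/s15.png

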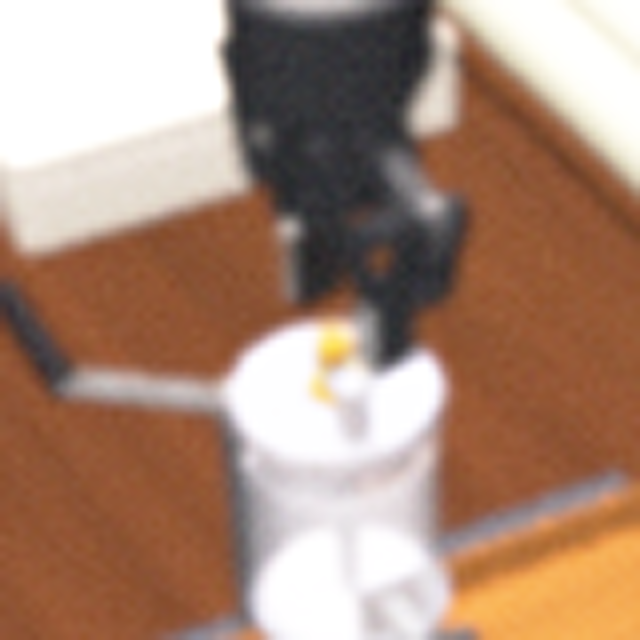

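>>> move_arm([
  [[0,0,0,-6],[0,0,0.001,-12],[0,0,0.001,-19],[0,0,0.002,-25],[0,0,0.002,-31],[0,0,0.003,-38],[0,0,0.003,-44],[0.001,0,0.004,-50],[0.001,0,0.012,-50],[0.001,0,0.021,-50],[0.001,0,0.029,-50],[0.001,0,0.038,-50],[0.001,0,0.045,-50],[0.001,0,0.045,-50]],
])

```text
t: 43.08
tcp_pos: [0.5283, 0.0064, 0.2268]
tool_rot: [0.319, 0.948, 0.012, 0.002]
force: [-0.2, 0.9, -0.7]
finger_gap: 0.495
```

```bash
python3 - <<'E'
from h import *
from station import manip
stat();ang()
s=manip.snapshot("side"); crop(s,185,120,80,80,8,"s16")
E
```

```text
t 43.08 tcp [0.5283 0.0064 0.2268] yaw 142.8 q6 -2.72 gap 0.495 F [-0.2  0.9 -0.7] tz-tilt [0.011 0.022]
ang -105.8 r 30.3 mm
```

View pics/s16.png

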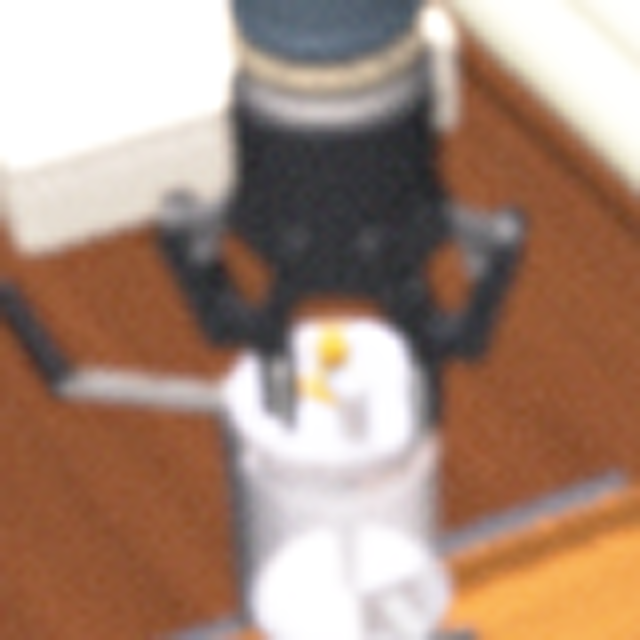

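>>> move_arm([
  [[0,0,-0.001,0],[0,0,-0.001,0],[0,0,-0.001,0],[0,0,-0.001,0]],
], gripper=0, squeeze=20)

```text
t: 43.47
tcp_pos: [0.529, 0.0063, 0.2291]
tool_rot: [0.319, 0.948, 0.012, 0.003]
force: [-0.6, 0.3, 0.8]
finger_gap: 0.153
```

```bash
python3 - <<'E'
from h import *
stat();ang()
st,_,y=pose()
crank(-104,-204,y,y-98,st["tcp_pos"][2],20)
E
```

```text
t 43.47 tcp [0.529  0.0063 0.2291] yaw 142.8 q6 -2.72 gap 0.153 F [-0.6  0.3  0.8] tz-tilt [0.013 0.022]
ang -104.3 r 30.2 mm
[[[0.002,-0.002,0,4.9],[0.005,-0.002,0,9.8],[0.007,-0.003,0.001,14.7],[0.01,-0.003,0.001,19.6],[0.013,-0.003,0.001,24.5],[0.015,-0.003,0.002,29.4],[0.018,-0.003,0.002,34.3],[0.021,-0.002,0.002,39.2],[0.023,-0.001,0.002,44.1],[0.026,0,0.003,49],[0.028,0.001,0.003,53.9],[0.03,0.003,0.003,58.8],[0.032,0.005,0.004,63.7],[0.034,0.006,0.004,68.6],[0.036,0.009,0.004,73.5],[0.038,0.011,0.005,78.4],[0.039,0.013,0.005,83.3],[0.04,0.015,0.005,88.2],[0.041,0.018,0.006,93.1],[0.042,0.021,0.006,98]]]
```

>>> move_arm([
  [[0.002,-0.001,0,5],[0.005,-0.002,0,10],[0.007,-0.003,0.001,15],[0.01,-0.003,0.001,20],[0.013,-0.003,0.001,25],[0.015,-0.003,0.001,29],[0.018,-0.003,0.002,34],[0.021,-0.002,0.002,39],[0.023,-0.001,0.002,44],[0.026,0,0.002,49],[0.028,0.001,0.003,54],[0.03,0.003,0.003,59],[0.032,0.005,0.003,64],[0.034,0.006,0.003,69],[0.036,0.009,0.004,74],[0.038,0.011,0.004,78],[0.039,0.013,0.004,83],[0.04,0.015,0.004,88],[0.041,0.018,0.005,93],[0.042,0.021,0.005,98]],
])

```text
t: 45.13
tcp_pos: [0.5075, 0.0483, 0.2245]
tool_rot: [0.925, 0.379, 0.009, -0.008]
force: [-0.6, -1.3, -3.3]
finger_gap: 0.154
```

```bash
python3 - <<'E'
from h import *
stat();ang()
st,_,y=pose()
crank(-204,-304,y,y-98,st["tcp_pos"][2],20)
E
```

```text
t 45.13 tcp [0.5075 0.0483 0.2245] yaw 44.6 q6 -0.93 gap 0.154 F [-0.6 -1.3 -3.3] tz-tilt [0.011 0.021]
ang 156.2 r 31.7 mm
[[[0.003,-0,0,4.9],[0.006,-0.001,0.001,9.8],[0.008,-0.001,0.001,14.7],[0.011,-0.001,0.001,19.6],[0.014,-0.001,0.002,24.5],[0.016,-0.001,0.002,29.4],[0.019,-0.001,0.002,34.3],[0.022,0,0.003,39.2],[0.024,0.001,0.003,44.1],[0.026,0.002,0.003,49],[0.029,0.004,0.003,53.9],[0.031,0.005,0.004,58.8],[0.033,0.007,0.004,63.7],[0.035,0.009,0.004,68.6],[0.037,0.011,0.005,73.5],[0.038,0.013,0.005,78.4],[0.039,0.016,0.005,83.3],[0.04,0.018,0.005,88.2],[0.041,0.021,0.006,93.1],[0.042,0.023,0.006,98]]]
```

>>> move_arm([
  [[0.003,0,0,5],[0.006,-0.001,0,10],[0.008,-0.001,0.001,15],[0.011,-0.001,0.001,20],[0.014,-0.001,0.001,25],[0.016,-0.001,0.001,29],[0.019,-0.001,0.002,34],[0.022,0,0.002,39],[0.024,0.001,0.002,44],[0.026,0.002,0.002,49],[0.029,0.004,0.003,54],[0.031,0.005,0.003,59],[0.033,0.007,0.003,64],[0.035,0.009,0.003,69],[0.037,0.011,0.004,74],[0.038,0.013,0.004,78],[0.039,0.016,0.004,83],[0.04,0.018,0.004,88],[0.041,0.021,0.005,93],[0.042,0.023,0.005,98]],
])

```text
t: 46.8
tcp_pos: [0.5534, 0.0629, 0.2196]
tool_rot: [0.892, -0.451, -0.001, -0.013]
force: [0.8, 3.2, -5.4]
finger_gap: 0.156
```

```bash
python3 - <<'E'
from h import *
stat();ang()
st,_,y=pose()
crank(-304,-364,y,y-58,st["tcp_pos"][2],12)
E
```

```text
t 46.80 tcp [0.5534 0.0629 0.2196] yaw -53.7 q6 0.82 gap 0.156 F [ 0.8  3.2 -5.4] tz-tilt [0.011 0.024]
ang 58.3 r 32.2 mm
[[[0.004,-0,0,4.8],[0.007,-0.001,0,9.7],[0.01,-0.001,0.001,14.5],[0.012,-0.001,0.001,19.3],[0.015,-0.001,0.001,24.2],[0.018,-0.001,0.001,29],[0.02,-0,0.002,33.8],[0.023,0.001,0.002,38.7],[0.025,0.002,0.002,43.5],[0.028,0.003,0.002,48.3],[0.03,0.005,0.002,53.2],[0.032,0.006,0.003,58]]]
```

>>> move_arm([
  [[0.003,0,0,5],[0.006,0,0,10],[0.009,-0.001,0.001,15],[0.012,-0.001,0.001,19],[0.015,-0.001,0.001,24],[0.018,-0.001,0.001,29],[0.02,0,0.002,34],[0.023,0.001,0.002,39],[0.025,0.002,0.002,44],[0.027,0.003,0.002,48]],
])

```text
t: 47.63
tcp_pos: [0.5676, 0.0396, 0.2168]
tool_rot: [-0.63, 0.777, 0.006, 0.012]
force: [2.9, 1.3, -4.3]
finger_gap: 0.155
```

```bash
python3 - <<'E'
from h import *
stat();ang()
st,_,y=pose()
crank(np.degrees(np.arctan2(*(st["tcp_pos"][:2]-O)[::-1])),-12,y,y-20,st["tcp_pos"][2],6)
E
```

```text
t 47.63 tcp [0.5676 0.0396 0.2168] yaw -101.9 q6 1.62 gap 0.155 F [ 2.9  1.3 -4.3] tz-tilt [0.012 0.024]
ang 7.5 r 31.4 mm
[[[0.002,-0,0,3.3],[0.004,-0.001,0,6.7],[0.005,-0.001,0,10],[0.007,-0.001,0.001,13.3],[0.009,-0.001,0.001,16.7],[0.011,-0.001,0.001,20]]]
```

>>> move_arm([
  [[0.002,0,0,3],[0.004,0,0,6],[0.006,-0.001,0,8],[0.008,-0.001,0,10],[0.01,-0.001,0.001,12],[0.01,-0.001,0.001,12]],
])

```text
t: 48.13
tcp_pos: [0.5677, 0.0331, 0.2159]
tool_rot: [-0.544, 0.839, 0.009, 0.015]
force: [3.6, 10.7, -0.4]
finger_gap: 0.155
```

```bash
python3 - <<'E'
from h import *
stat();ang()
E
```

```text
t 48.13 tcp [0.5677 0.0331 0.2159] yaw -114.1 q6 1.82 gap 0.155 F [ 3.6 10.7 -0.4] tz-tilt [0.015 0.031]
ang -4.5 r 31.3 mm
```

>>> move_arm([
  [[0,0,0,0],[0,0,0,0],[0,0,0,0]],
], gripper=0.5)

```text
t: 48.38
tcp_pos: [0.5677, 0.0329, 0.2162]
tool_rot: [-0.544, 0.839, 0.009, 0.015]
force: [0.4, -0.3, -0.9]
finger_gap: 0.504
```

```bash
python3 - <<'E'
from h import *
stat()
st,_,y=pose();p=st["tcp_pos"]; a=p+[0,0,.06]; b=np.array([.45,.3,.34])
rows(lin(p,y,a,y,5)+lin(a,y,b,y,12))
E
```

```text
t 48.38 tcp [0.5677 0.0329 0.2162] yaw -114.1 q6 1.82 gap 0.504 F [ 0.4 -0.3 -0.9] tz-tilt [0.015 0.031]
[[[-0,-0,-0.012,-0],[-0.001,-0,-0.024,-0],[-0.001,-0,-0.036,-0],[-0.002,-0,-0.048,-0],[-0.002,-0,-0.06,-0],[-0.019,0.018,-0.065,-0],[-0.035,0.036,-0.07,-0],[-0.052,0.054,-0.074,-0],[-0.068,0.072,-0.079,-0],[-0.085,0.09,-0.084,-0],[-0.101,0.108,-0.089,-0],[-0.118,0.126,-0.093,-0],[-0.134,0.144,-0.098,-0],[-0.151,0.162,-0.103,-0],[-0.167,0.18,-0.108,-0],[-0.183,0.198,-0.113,-0],[-0.2,0.216,-0.117,-0]]]
```

>>> move_arm([
  [[0,0,-0.012,0],[-0.001,0,-0.024,0],[-0.001,0,-0.036,0],[-0.002,0,-0.048,0],[-0.002,0,-0.06,0],[-0.019,0.018,-0.065,0],[-0.035,0.036,-0.07,0],[-0.052,0.054,-0.074,0],[-0.068,0.072,-0.079,0],[-0.085,0.09,-0.084,0],[-0.101,0.108,-0.089,0],[-0.118,0.126,-0.093,0],[-0.134,0.144,-0.098,0],[-0.151,0.162,-0.103,0],[-0.167,0.18,-0.108,0],[-0.183,0.198,-0.113,0],[-0.2,0.216,-0.117,0],[-0.2,0.216,-0.117,0]],
])

```text
t: 49.88
tcp_pos: [0.449, 0.3028, 0.3409]
tool_rot: [-0.545, 0.838, 0.009, 0.016]
force: [0.1, 0.5, 0.2]
finger_gap: 0.5
```

```bash
python3 - <<'E'
from h import *
from station import manip
import pickle
stat()
s=manip.snapshot("side"); crop(s,185,130,120,110,6,"s20")
t=manip.snapshot("top"); crop(t,150,145,130,110,6,"t20")
t0,s0=pickle.load(open("snap0.pkl","rb"))
for n,a,b in (("t",t0,t),("s",s0,s)): cv2.imwrite(f"pics/d_{n}.png",cv2.absdiff(a["img"],b["img"])[:,:,::-1])
print("peg px exp", (proj(t,[O[0]+.031*np.cos(np.radians(-4)),O[1]+.031*np.sin(np.radians(-4)),.2295])-[150,145]+.5)*6,(proj(s,[O[0]+.031*np.cos(np.radians(-4)),O[1]+.031*np.sin(np.radians(-4)),.2295])-[185,130]+.5)*6)
im=t["img"].astype(int); m=(im[...,0]-im[...,2]>90)&(im[...,1]>110); m[:,:185]=0;m[:,255:]=0;m[:160]=0;m[235:]=0
cv2.imwrite("pics/tfull.png",t["img"][:,:,::-1])
E
```

```text
t 49.88 tcp [0.449  0.3028 0.3409] yaw -113.9 q6 2.35 gap 0.500 F [0.1 0.5 0.2] tz-tilt [0.017 0.033]
peg px exp [[404.79879771 368.49486111]] [[306.16838069 186.79943557]]
```

View pics/t20.png

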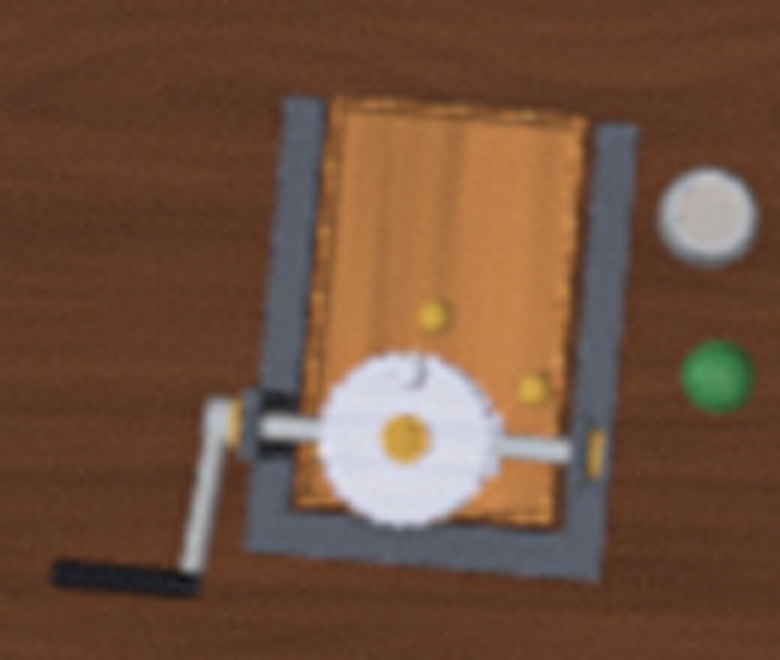

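View pics/s20.png

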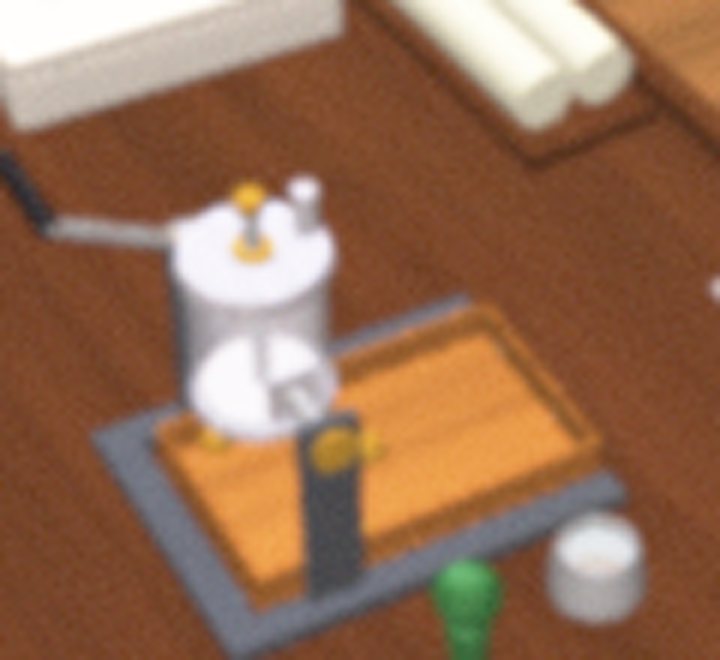

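View pics/d_t.png

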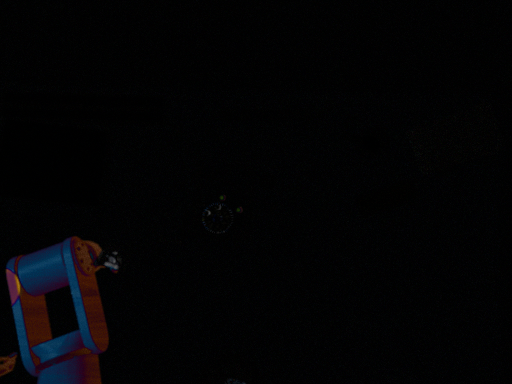

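```bash
python3 - <<'E'
from h import *
import pickle
t,s=pickle.load(open("snap0.pkl","rb"))
f=lambda p,x0,y0,k:((p[0]+.5)/k-.5+x0,(p[1]+.5)/k-.5+y0)
c=np.mean([[.7167,.0915],[.7091,-.0468],[.4885,-.0349],[.4963,.1057]],0)
def tr(P): d=np.array(P[:2])-c; return np.round([d[0]*np.cos(A)+d[1]*np.sin(A),-d[0]*np.sin(A)+d[1]*np.cos(A)],4)
print(tr(onz(t,f((432,317),150,145,6),.0135)),tr(onz(t,f((533,389),150,145,6),.0135)))
for z in (.0135,): print(onz(s,f((215,435),185,130,6),z),tr(onz(s,f((215,435),185,130,6),z)), tr(onz(t,f((140,452),180,145,6),z)))
print(tri(t,f((140,452),180,145,6),s,f((215,435),185,130,6)))
for p in [(-.104,.062),(-.104,-.062)]: pass
E
```

```text
[-0.0029  0.0073] [-0.0378 -0.0507]
[0.53102164 0.09367626 0.0135    ] [-0.0753  0.0605] [-0.0809  0.0619]
(array([0.52804011, 0.09389165, 0.0149611 ]), np.float64(0.005601586144974031))
```

```bash
python3 - <<'E'
from h import *
from station import manip
stat(); print(manip.sign_off())
E
```

```text
t 49.98 tcp [0.4501 0.3    0.3399] yaw -114.0 q6 2.35 gap 0.500 F [ 0.7  0.2 -0.7] tz-tilt [0.016 0.03 ]
the job is handed in; nothing more can be done
None
```

I ran the full sequence and handed the job in at about 50 s of the 72 s. Sign-off gives no verdict, so the checks below are my own.

**What I did**
- **Unscrewing:** I turned the cap to its upper stop in two grasps on the crank peg. The stop showed as a 15 N reaction with the peg at about 176°. That also means the cap started about 1.2 rad loose.
- **Tipping:** I swung the canister to its 2.1 rad stop by the lever bar, and the balls rolled out. I then swung it back to the upright stop, where the bar returned to within 1 mm of its starting place with 16 N against the stop.
- **Screwing down:** I turned the cap to its lower stop, again in two grasps. The peg ended at −4.5°, half a turn from the upper stop as it should be, with 11 N against the stop. I then released it and moved the arm clear.

**Last checks**
- **Canister and cap:** The final pictures show the canister upright and empty, with the peg within about 2 mm of where the closed cap should put it.
- **Other objects:** The loupe, stopper and tray had not moved between the first and last top pictures. The gripper was partly over the phone stand in the last one, so I checked only its visible part. I did not check the pencil case separately.
- **Balls:** All three are in the tray, two of them clearly visible in the last top picture.
- **Disagreement:** The third ball, beside the left wall, was mostly hidden. I measured it at a tray y of 60–62 mm, where a ball inside the wall can reach at most 54.5 mm. The two views of it missed each other by 5.6 mm. Its height of about 15 mm and the side view both put it on the tray floor, so I took it as touching the wall from inside.

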